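# Lock the quarter-turn stop against the panel

## Task

Take the quarter-turn stop out of the rack, drop its head lengthwise into the bed's T-slot in front of the panel, and slide it along the slot so that it pushes the panel firmly onto the sprung jaw of the fence and the jaw goes in. Keeping up that pressure, push the stop down against its own spring, twist it a quarter turn clockwise and let the spring draw it tight, so that the locked stop keeps the panel squarely gripped against the jaw. Work by feel, never forcing the stop or bruising the panel's edge, and leave the pin, the tin and the hammer alone.

Things in the scene. Friction and masses are not known exactly. Their poses are not given: they have to be found in the camera images.
- bed: Aluminium T-slot bed 330 x 130 x 24 mm, screwed to the bench. Origin: centre of its underside, z up. The T-slot runs along its x at y = 0, the whole length, open at top and ends: mouth 16 mm wide (edges chamfered 2 mm), lips 8 mm thick, below them a channel 32 mm wide, 10 mm high, floor 18 mm below the bed's top. The +x end carries the fence.
- panel_center (a point): Centre of the loose art panel, 110 x 110 mm, 14 mm thick, plywood clad on top with strips of blank pressed metal (ribs 4 mm more), 0.17 to 0.35 kg. It lies flat on the bed over the slot, 4 to 34 mm short of the fence's jaw; its x axis points to the fence within 0.03 rad. The point is half-way up the plywood.
- panel: The same art panel; origin at the centre of its underside. The dark steel fence across the bed's +x end is not measured and is set at a different place each time. On the side of the panel it carries a sprung steel jaw, 100 mm wide, 16 high, which gives under pressure. Sliding the panel alone takes 1 to 4 N.
- stop_grip (a point): Grip point of the loose quarter-turn stop (0.2 kg, 80 mm tall), which hangs upright in a pocket of the rack. From the top: black paddle 38 mm long (along x), 12 thick (along y), 34 tall; 12 mm steel stem; round sprung aluminium puck; steel hammer head at the foot. The point is on the axis, 66 mm above the foot, 14 mm under the paddle's top. Half a turn about z makes no difference.
- stop_foot (a point): Centre of the underside of the stop's hammer head: 30 mm long (along x, as the paddle), 14 wide (y), 8 thick, two opposite corners rounded. In the channel it turns clockwise seen from above a quarter and up to 10 degrees more, then meets the walls; anticlockwise it jams half-way. Foot below bed's top: 12 mm with the puck resting on the bed (head between the lips), over 16 to turn, 18 on the floor, 16 locked.
- stop: The same stop; origin and axes as stop_foot.
- puck_center (a point): Centre of the stop's round puck (radius 22 mm, height 20), which slides on the stem against the spring and turns freely on it. At rest it is 22 mm above the foot and 44 mm below stop_grip. The puck rests on the rack's or the bed's top and is what touches the panel.
- spring (a joint): How far the stop's spring is pushed in (m): 0 in the rack, 0.004 locked (spring draws the head up against the lips), 0.006 with the head on the channel's floor. It pushes back with 4.5 N at 0, 10.5 N at 0.004, 13.5 N at 0.006.
- jaw (a joint): How far the fence's sprung jaw is pushed in towards the fence (m): 0 free, 0.003 fully in, then solid. It pushes back with 6 N at 0 and 9 N at 0.003.
- rack: Wooden rack block 190 x 70 x 30 mm, fixed on the bench. Origin: centre of its underside, long side along x. Two square 37 mm pockets, 22 mm deep, at x = +45 and -45 mm; the stop hangs by its puck in one, the round pin in the other; which is which changes.
- dog: Bystander: plain round bench pin in the other pocket of the rack, with a round black knob 26 mm in diameter and a 44 mm aluminium collar under it, round shank. Origin at the shank's end.
- tin: Bystander: closed steel rivet tin, 70 mm in diameter, 75 mm high, standing on the bench. Origin at the centre of its underside.
- hammer: Bystander: hammer lying on the bench near the robot, 260 mm long. Origin about its middle.
Things that resemble listed ones, but are neither listed nor needed, are in the scene too. What is shaped like the stop but green is not meant.

How it is judged (in metres and radians):
On the way:
1. the stop's head is dropped lengthwise into the slot's mouth, its puck down on the bed (z of stop_foot in the frame of bed between 0.004 and 0.0145 m and angle between the x axis of stop and the x axis of bed, either way round below 0.25 rad and y of stop_foot in the frame of bed between -0.0025 and 0.0025 m and x of stop_foot in the frame of bed between -0.15 and 0.15 m), for 0.2 s.
At the end, for the whole second after the job is handed in: The stop is let go, at rest, upright and locked: head at least 75 degrees across the slot, up against the lips (within 1.5 mm), spring in by 3 mm or more. The panel is flat and square (0.04 rad), holds the jaw in by over 0.5 mm, and the puck presses its edge with over 1 N (y of stop_foot in the frame of bed between -0.0025 and 0.0025 m and x of stop_foot in the frame of bed between -0.15 and 0.15 m and angle between the x axis of stop and the x axis of bed, either way round above 1.3 rad and z of stop_foot in the frame of bed between 0.0065 and 0.0095 m and value of joint spring above 0.003 m and angle between stop's own z axis and vertical below 0.08 rad and angle between the x axis of panel and the x axis of bed, either way round below 0.04 rad and z of panel_center in the frame of bed below 0.0325 m and x of puck_center in the frame of panel_center above -0.0785 m and contact force between stop and panel above 1 N and value of joint jaw above 0.0005 m and linear speed of each of stop, panel below 0.01 m/s); the robot touches nothing.
It fails at once if the stop squeezes the panel with more than 25 N (contact force between stop and panel above 25 N).
It fails at once if the stop is forced against the bed with more than 50 N (contact force between stop and bed above 50 N).
It fails at once if the panel is lifted off the bed or tipped (z of panel_center in the frame of bed above 0.037 m or angle between panel's own z axis and vertical above 0.08 rad).
It fails at once if the pin, the tin or the hammer is moved by more than 15 mm (distance of any of dog, tin, hammer from where it was at the start of the episode above 0.015 m).
It also fails if it takes over 72 s, if anything falls off the work surface, if the arm or the gripper's body presses on something with over 40 N, if the wrist force passes 120 N, or if a joint passes its speed limit or range.

## Robot

A 6-joint arm with a two-finger parallel gripper is mounted at the origin on the work surface. World frame = base frame: x ahead of the robot, y to its left, z up, the work surface at z = 0. Lengths are in mm, angles in rad, forces in N, time in s.
With the tool pointing down it reaches from about 250 to 800 mm from the base axis. Payload 3.9 kg.
Tool frame: the origin (TCP) lies between the finger pads; the fingertips stand 11 mm ahead of it and the grasp point (between the pads) lies 8 mm behind it (arm.tip_extent is the distance from the TCP to the fingertips, in mm); z points along the fingers, y is the direction in which the jaws open and shut (so a half turn about z gives the same grasp; the last joint's range is limited). The gripper opens to 85 mm and grips with 20 to 120 N. Pads are 22 mm wide; open, the fingers measure 114 mm over their backs; the gripper's body (76 mm by 85 mm) begins 54 mm behind the grasp point. The pads swing forward as they close: fully open they stand 13 mm farther back than shut.
Start: joints at [1.319, 0.26, -0.138, 1.173, 0, 1.571], TCP at [130.798, 508.436, 242.304] pointing down, gripper open.
Joint ranges: [-2.78, 2.78], [-0.83, 1.72], [-1.28, 1.37], [-1.9, 2.12], [-1.57, 1.48], [-3.14, 3.14]. Speed limits (rad/s): [2.57, 2.57, 3.14, 3.14, 3.14, 3.14].

## Interface

Orientations are given as a unit quaternion [w, x, y, z].
In Python, from plant import arm, optics gives the robot as it stands. The module is installed in compiled form; this text tells all that it offers.
- The arm moves only by the tool move_arm, never from a script. Its argument "steps" is a list of rows, each a list of 5 numbers: the opening, from 0 (shut) to 1 (fully open), then the shift along the tool's x, y, z as a fraction of full scale, then the turn about the tool's z as a fraction of full scale. In form: [[grip, x, y, z, roll], ...]. A call has 1 to 5 rows; each row is the pose to reach, as a shift and turn from the pose measured when the call began, along the tool's axes at that moment, turning the shorter way round; what a row does not reach only later rows make up. Full scale, the value 1, is 0.5 m for a shift and 180 degrees for a turn. A row lasts 1/10 s, in which the tool goes at most 50 mm and 8.59 degrees, less where a joint would pass 70% of its speed; a pose out of reach is approached as far as the arm can. A call with a number of a shift or a turn outside -1 to 1 is refused whole. A call with a gripper value outside its range is refused whole. The fingers move at their own pace and stop on an object; "grip_force" is the grip in N (left out, the last holds). Time passes only in rows, so rows that repeat a pose let the fingers close. It gives the time, the measured TCP pose, the force and the opening at its end, in the units of the state.
- arm.observe(): the state, without advancing time (a new reading comes with each control period).
- optics.snapshot(name): name is "side" or "top"; returns the picture (420x560x3 uint8, red, green, blue); there is no depth.
- optics.camera_model(name): a dict with "fx", "fy", "cx", "cy" (pixels), "k1" (the pictures are not rectified: a ray, as slopes to the right and down, at radius r is drawn at 1 + k1 r^2 times it, then the intrinsics apply), "view" (4x4, takes a point from world to camera coordinates). Camera axes: x right, y down, z forward; pixel columns grow to the right and rows downward; lengths in mm; the calibration is good to about 2 mm. A picture is of the moment at which its call begins. camera_model takes no time and is no camera call.
- arm.job_done(): hands the job in, once; it reports no verdict.
Trained networks look in the newest picture that a camera, given by its name, has taken for a name from the list of things; names that differ only in an ending like _2 or _b are one class to them, and where a whole thing is asked for, a point or a joint stands for the part that bears it (a point fixed in the world has none). Each returns a list of dicts, best first, with "conf" (0 to 1); they miss things now and then, are a little off and sometimes report something else, mostly with a low value. They report only what shows in the picture. A call takes as long as a camera call. They do not tell look-alikes from the thing itself.
- optics.trace(name, camera): "region" (420x560 bool, what is visible of it) and "box" ([centre column, centre row, width, height] in pixels, round what is visible of it).
- optics.place_of(name, camera): "at" ([column, row] in pixels: a listed point, or the origin of a listed thing).
The state is a dict: "clock": time; "joints": joint angles; "joint_velocities": joint speeds; "joint_efforts": joint torques, N m; "ee_pos": TCP position; "tcp_rot": TCP orientation; "ft_force": force on the tool from outside, world axes, zero at the start; "wrist_torque": the same for the moment, N m; "finger_gap": finger opening in mm.
Only numpy, scipy, OpenCV 4.12 (cv2) and the standard library are available. Lean on these libraries where they do the work, as an engineer would, in place of code of your own. Each camera call takes 0.05 s, during which the arm holds its last target.

## Working session

There is one attempt and no reset: what is moved stays moved. The work goes in short steps, Python scripts to look and compute and a tool call to move; the robot and the scene stay as the last step left them, time stands still between calls to the robot, and variables do not carry over. Pictures are saved under pics/ and viewed, and the job is handed in when it is done.

Besides the shell and the picture viewer there is one more tool, called after "Call:" as name(argument=value, ...) on one line, values as JSON. move_arm: Moves the arm, as the interface text tells. Its arguments: {"type":"object","properties":{"steps":{"type":"array","items":{"type":"array","items":{"type":"number","minimum":-1,"maximum":1}}},"grip_force":{"type":"number"}},"required":["steps"]}

```bash
mkdir -p pics; python3 - <<'E'
from plant import arm, optics
import cv2,json
for n in("side","top"):
    im=optics.snapshot(n); cv2.imwrite(f"pics/{n}0.png",im[:,:,::-1])
    m=optics.camera_model(n); print(n,{k:(v if not hasattr(v,'tolist') else v.tolist()) for k,v in m.items()})
print(arm.observe(), arm.tip_extent)
E
```

```text
side {'fx': 408.7192713364082, 'fy': 408.7192713364082, 'cx': 280.01532496764236, 'cy': 205.47167670239998, 'k1': -0.0967269263002208, 'view': [[0.7521153578415964, -0.6590031140864705, -0.006114255730821465, -349.78643397692], [-0.5132640799990127, -0.5799146353469966, -0.6326602562933178, 299.2997729719605], [0.41337933267348353, 0.47897172289676354, -0.774405330549662, 894.4139748203463], [0.0, 0.0, 0.0, 1.0]]}
top {'fx': 432.2157580484931, 'fy': 432.2157580484931, 'cx': 279.5117808260797, 'cy': 218.8513168631668, 'k1': -0.0008299090632291992, 'view': [[-0.000772458824268758, -0.9999944763625565, -0.0032327313128693498, 2.238212430230606], [-0.9962032958022575, 0.001050944554425681, -0.08705107091967855, 511.28633560943433], [0.08705398750249291, 0.0031532142204296273, -0.9961986049478264, 1093.980718989593], [0.0, 0.0, 0.0, 1.0]]}
{'clock': 0.1, 'joints': array([ 1.31899686e+00,  2.60625290e-01, -1.39257533e-01,  1.17273815e+00,
        1.52100559e-05,  1.57083109e+00]), 'joint_velocities': array([-0.00044002, -0.00110813,  0.00360903, -0.00099361, -0.00076623,
        0.00051918]), 'joint_efforts': array([ 2.23618699e-04, -4.06509519e+01,  2.54527241e+01,  1.00245781e-02,
       -1.02531249e-04,  1.24511234e-05]), 'ee_pos': array([130.64368272, 507.8471164 , 241.53789   ]), 'tcp_rot': array([-1.22087053e-04,  1.25584594e-01,  9.92082495e-01, -9.04148563e-04]), 'ft_force': array([ 0.92066968,  0.80563626, -0.07925755]), 'wrist_torque': array([0.00218749, 0.00471688, 0.01108161]), 'finger_gap': 85.4072668688358} 11.0
```

View pics/side0.png

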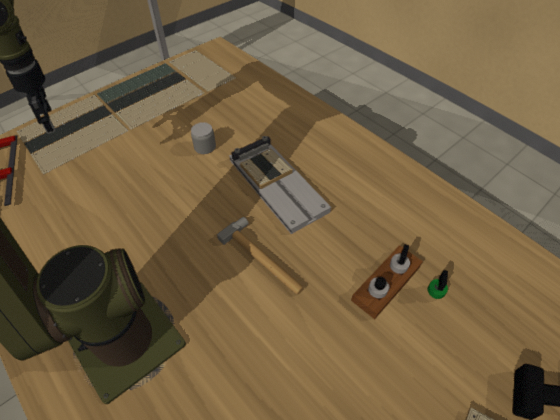

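View pics/top0.png

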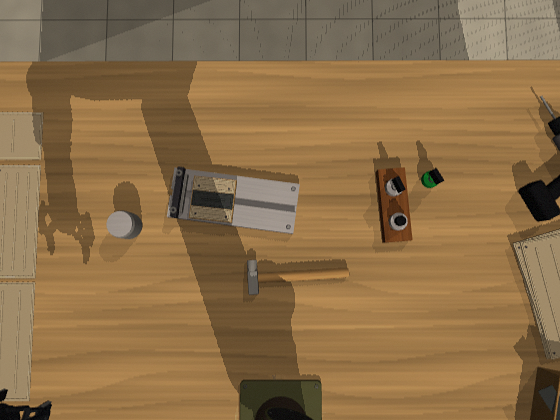

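The side view shows the bed and panel around (270,180), and the rack around (390,280). The stop with the flat paddle is at (402,258), the pin at (380,287) and the green decoy at (440,285). In the top view the stop is at (395,185), the pin at (399,221), and the fence at the left end of the bed at (178,192). Next I'll measure.

```bash
cat > h.py <<'E'
from plant import arm, optics
import numpy as np, cv2
def cam(n):
    m=optics.camera_model(n); K=np.array([[m['fx'],0,m['cx']],[0,m['fy'],m['cy']],[0,0,1]]); V=np.array(m['view']); 
    return K,V,np.array([m['k1'],0,0,0,0.])
def proj(n,P):
    K,V,d=cam(n); r=cv2.Rodrigues(V[:3,:3])[0]
    return cv2.projectPoints(np.atleast_2d(P).astype(float),r,V[:3,3],K,d)[0][:,0]
def ray(n,px):
    K,V,d=cam(n); u=cv2.undistortPoints(np.array(px,float).reshape(-1,1,2),K,d)[0,0]
    R=V[:3,:3]; D=R.T@np.array([u[0],u[1],1]); return -R.T@V[:3,3], D/np.linalg.norm(D)
def atz(n,px,z):
    o,D=ray(n,px); return o+D*(z-o[2])/D[2]
def tri(p1,p2):
    A=[];b=[]
    M=np.zeros((3,3));v=np.zeros(3);L=[]
    for n,p in(("side",p1),("top",p2)):
        o,D=ray(n,p);Q=np.eye(3)-np.outer(D,D);M+=Q;v+=Q@o;L.append((o,Q))
    X=np.linalg.solve(M,v); return X,[np.linalg.norm(Q@(X-o)) for o,Q in L]
def crop(n,im,c,r,w,h,s,fn):
    cv2.imwrite(fn,cv2.resize(im[r:r+h,c:c+w,::-1],None,fx=s,fy=s,interpolation=cv2.INTER_CUBIC))
E
python3 - <<'E'
from h import *
S=optics.snapshot("side");T=optics.snapshot("top")
np.savez("im0.npz",S=S,T=T)
crop("top",T,160,155,150,90,5,"pics/tbed.png");crop("top",T,365,150,90,100,6,"pics/track.png")
crop("side",S,220,125,120,110,5,"pics/sbed.png");crop("side",S,340,230,120,90,6,"pics/srack.png")
for n in["bed","panel_center","panel","stop_grip","stop_foot","puck_center","rack","dog","tin","hammer"]:
    r={c:optics.place_of(n,c) for c in("side","top")}
    print(n,{c:[(np.round(x['at'],1).tolist(),round(float(x['conf']),2)) for x in r[c][:3]] for c in r})
    if r['side'] and r['top']:
        X,e=tri(r['side'][0]['at'],r['top'][0]['at']);print('   ',X.round(1),np.round(e,1))
E
```

```text
bed {'side': [([276.6, 185.0], 0.76)], 'top': [([235.2, 199.6], 0.9), ([398.0, 185.9], 0.57)]}
    [561.9 120.9   0.6] [3.1 3.1]
panel_center {'side': [([265.1, 164.8], 0.8)], 'top': [([210.9, 198.9], 0.77)]}
    [561.5 176.1  41.7] [0.8 0.8]
panel {'side': [([264.5, 164.8], 0.71)], 'top': [([209.8, 201.1], 0.85)]}
    [557.3 177.2  43.5] [3. 3.]
stop_grip {'side': [([401.5, 251.3], 0.77), ([441.2, 278.7], 0.65)], 'top': [([397.8, 186.4], 0.83), ([438.7, 177.7], 0.64)]}
    [ 583.9 -285.8   95.7] [0.4 0.4]
stop_foot {'side': [([401.5, 268.7], 0.84), ([430.4, 290.4], 0.63)], 'top': [([391.7, 187.4], 0.74), ([427.2, 179.1], 0.62), ([390.0, 224.5], 0.32)]}
    [ 597.1 -294.8   13.6] [3.8 3.8]
puck_center {'side': [([434.9, 288.2], 0.66), ([400.2, 260.6], 0.57)], 'top': [([394.3, 190.2], 0.69), ([428.8, 179.1], 0.61)]}
    [ 621.4 -348.2  -40.6] [42. 42.]
rack {'side': [([387.8, 281.4], 0.79)], 'top': [([391.2, 205.6], 0.6), ([297.3, 271.9], 0.23)]}
    [ 549.5 -293.6    6.5] [3. 3.]
dog {'side': [([371.2, 293.9], 0.75)], 'top': [([390.1, 224.0], 0.67), ([394.1, 189.0], 0.41)]}
    [ 499.5 -289.     0.6] [0.3 0.3]
tin {'side': [([206.5, 149.0], 0.76)], 'top': [([124.8, 228.6], 0.91)]}
    [496.5 409.5 -17.2] [9.4 9.4]
hammer {'side': [([260.6, 261.9], 0.76), ([203.9, 145.6], 0.36)], 'top': [([295.1, 273.7], 0.86)]}
    [367.7 -38.2 -17.8] [1.7 1.7]
```

View pics/tbed.png

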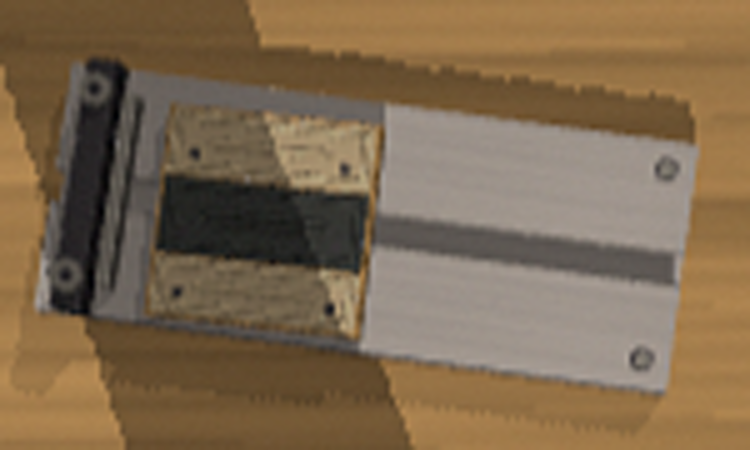

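View pics/track.png

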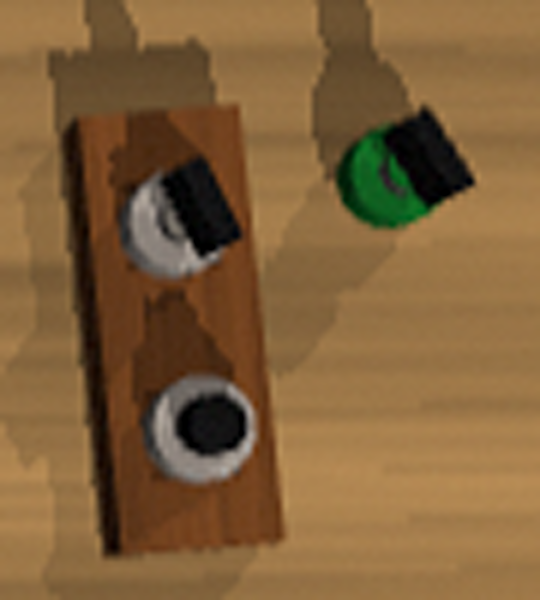

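View pics/sbed.png

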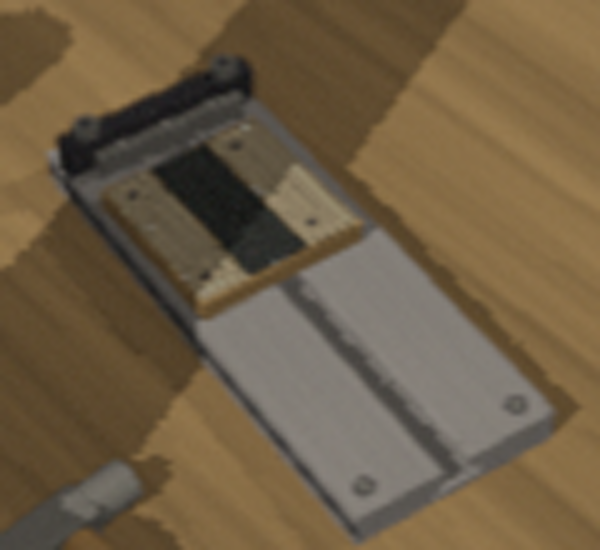

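View pics/srack.png

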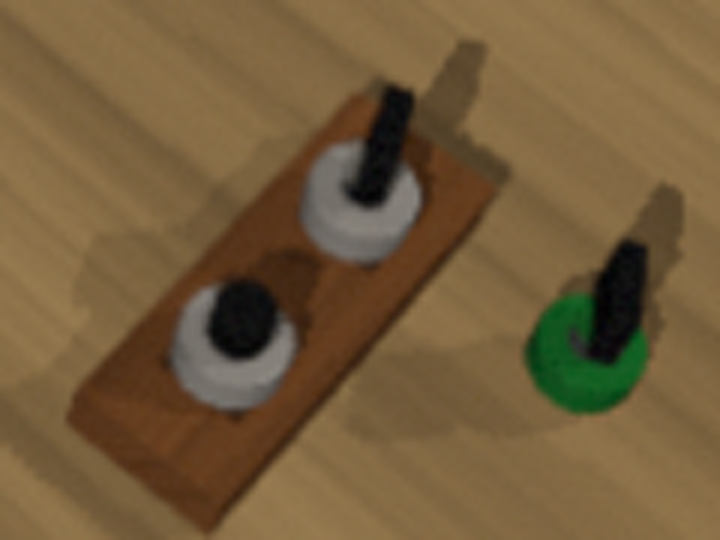

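```bash
cat > fit.py <<'E'
from h import *
from scipy.optimize import least_squares
def px(c0,r0,s,P): P=np.array(P,float); return np.c_[c0+(P[:,0]+.5)/s-.5, r0+(P[:,1]+.5)/s-.5]
def pose(p,L): c,s=np.cos(p[2]),np.sin(p[2]); L=np.array(L,float); return np.c_[p[0]+c*L[:,0]-s*L[:,1],p[1]+s*L[:,0]+c*L[:,1],L[:,2]]
def fit(obs,p0,lab=""):
    f=lambda p:np.concatenate([(proj(n,pose(p,L))-P).ravel() for n,L,P in obs])
    r=least_squares(f,p0,loss='soft_l1'); print(lab,r.x.round(3),np.degrees(r.x[2]).round(2),"res",f(r.x).reshape(-1,2).round(1).tolist()); return r.x
E
cat > m1.py <<'E'
from fit import *
tb=lambda P:px(160,155,5,P); sb=lambda P:px(220,125,5,P); tr=lambda P:px(365,150,6,P); sr=lambda P:px(340,230,6,P)
a,b=165,65
ot=("top",[[a,-b,24],[-a,-b,24],[-a,b,24],[a,b,24]],tb([(75,62),(697,145),(665,392),(38,312)]))
os=("side",[[-a,-b,24],[-a,b,24],[a,b,24]],sb([(553,412),(358,527),(55,155)]))
for o,l in(([ot],"bed top"),([os],"bed side"),([ot,os],"bed both")): B=fit(o,[560,120,1.44],l)
h=55
pt=("top",[[h,-h,42],[-h,-h,42],[-h,h,42],[h,h,42]],tb([(170,103),(384,123),(355,340),(145,315)]))
ps=("side",[[h,-h,42],[-h,-h,42],[-h,h,42],[h,h,42]],sb([(240,122),(365,222),(197,305),(103,192)]))
for o,l in(([pt],"pan top"),([ps],"pan side"),([pt,ps],"pan both")): fit(o,[560,170,1.44],l)
rt=("top",[[95,35,30],[95,-35,30],[-95,-35,30],[-95,35,30]],tr([(75,120),(238,105),(285,540),(120,553)]))
rs=("side",[[95,35,30],[95,-35,30],[-95,-35,30],[-95,35,30]],sr([(378,85),(505,185),(210,530),(70,415)]))
for o,l in(([rt],"rack top"),([rs],"rack side"),([rt,rs],"rack both")): fit(o,[550,-290,0.08],l)
# puck top circle centre z=50 
print("puck",atz("top",tr([(178,215)])[0],50),atz("side",sr([(365,192)])[0],50))
print("paddle top", atz("top",tr([(214,203)])[0],98))
print("grip nn", atz("top",[397.8,186.4],84),atz("side",[401.5,251.3],84))
print("puck nn", atz("top",[394.3,190.2],40),atz("side",[400.2,260.6],40))
E
python3 m1.py
```

```text
bed top [560.279 121.593   1.439] 82.47 res [[-0.5, 0.3], [0.6, -0.0], [0.6, 0.1], [-0.7, -0.5]]
bed side [560.372 119.04    1.428] 81.79 res [[0.9, 0.9], [-0.1, -0.5], [-0.7, -0.4]]
bed both [560.163 120.979   1.437] 82.35 res [[-0.2, 0.2], [0.9, 0.1], [0.8, 0.3], [-0.5, -0.6], [0.6, 0.1], [-0.1, -1.1], [-1.5, -0.3]]
pan top [561.65  172.957   1.461] 83.71 res [[0.0, -0.1], [-0.1, 0.5], [0.6, -0.3], [-0.4, -0.0]]
pan side [558.165 171.568   1.474] 84.48 res [[2.2, -1.1], [-0.9, 0.1], [0.8, 0.4], [-1.6, 0.2]]
pan both [560.805 172.484   1.463] 83.82 res [[0.2, 0.2], [0.0, 0.8], [0.8, -0.0], [-0.2, 0.4], [2.9, -1.7], [-0.5, -0.3], [1.0, -0.3], [-1.0, -0.6]]
rack top [ 5.48068e+02 -2.93775e+02  8.10000e-02] 4.64 res [[0.1, -0.6], [-0.2, -0.3], [-0.1, 0.4], [0.1, 0.4]]
rack side [ 5.42359e+02 -3.00045e+02  5.90000e-02] 3.39 res [[-2.8, 3.8], [-0.4, 4.1], [1.4, -0.9], [0.4, -1.9]]
rack both [ 5.47686e+02 -2.94432e+02  7.60000e-02] 4.36 res [[0.5, -0.5], [0.3, -0.1], [0.0, 0.6], [0.2, 0.5], [-3.9, 0.9], [-1.4, 0.8], [1.8, -3.9], [0.5, -4.3]]
puck [ 593.58915357 -289.06869729   50.        ] [ 590.66642941 -290.9961414    50.        ]
paddle top [ 590.52165856 -290.9894791    98.        ]
grip nn [ 585.51223397 -288.70473089   84.        ] [ 592.35849729 -283.11730468   84.        ]
puck nn [ 582.89614777 -291.55098991   40.        ] [ 599.01525064 -286.55756473   40.        ]
```

```bash
cat > go.py <<'E'
import sys
from h import *
from scipy.spatial.transform import Rotation as Ro
def st():
    o=arm.observe(); w,x,y,z=o['tcp_rot']; R=Ro.from_quat([x,y,z,w]).as_matrix(); return o,R,np.array(o['ee_pos'])
def plan(t,yaw=None):
    o,R,p=st(); d=R.T@(np.array(t,float)-p)/500
    cy=np.degrees(np.arctan2(R[1,0],R[0,0])); 
    print("clock",round(o['clock'],2),"tcp",p.round(1),"xyaw",cy.round(2),"j",np.round(o['joints'],3),"F",np.round(o['ft_force'],1),"T",np.round(o['wrist_torque'],2),"gap",round(o['finger_gap'],1),"tilt",np.degrees(np.arccos(-R[2,2])).round(2))
    print("shift",d.round(4), "roll(-)", None if yaw is None else [round(-(((yaw-cy)+180)%360-180)/180,4), ])
if __name__=="__main__":
    a=[float(v) for v in sys.argv[1:]]; plan(a[:3],a[3] if len(a)>3 else None)
E
python3 go.py 592 -290 190 207
```

```text
clock 1.2 tcp [130.8 508.4 242.3] xyaw 165.57 j [ 1.319  0.26  -0.138  1.173  0.     1.571] F [-0.1  0.1 -0. ] T [ 0.03 -0.   -0.06] gap 85.0 tilt 0.0
shift [-1.2912 -1.3167  0.1046] roll(-) [np.float64(-0.2302)]
```

Call:
move_arm(steps=[[0.5,-0.98,-1,0.07,-0.1],[0.5,-0.98,-1,0.07,-0.1],[0.5,-0.98,-1,0.07,-0.1],[0.5,-0.98,-1,0.07,-0.1],[0.5,-0.98,-1,0.07,-0.1]])

```text
clock: 1.7
ee_pos: [254.9, 293.1, 230.1]
tcp_rot: [0.0, -0.032, 0.999, 0.0]
ft_force: [1.4, 0.2, 0.4]
finger_gap: 42.6
```

```bash
python3 go.py 592 -290 190 207
```

```text
clock 1.7 tcp [254.9 293.1 230.1] xyaw -176.37 j [ 0.855  0.032 -0.449  1.089 -0.     0.792] F [1.4 0.2 0.4] T [ 0.01 -0.07  0.1 ] gap 42.6 tilt 0.05
shift [-0.599  -1.2065  0.0801] roll(-) [np.float64(-0.1298)]
```

Call:
move_arm(steps=[[0.5,-0.49,-1,0.066,-0.13],[0.5,-0.49,-1,0.066,-0.13],[0.5,-0.49,-1,0.066,-0.13],[0.5,-0.49,-1,0.066,-0.13],[0.5,-0.49,-1,0.066,-0.13]])

```text
clock: 2.2
ee_pos: [364.0, 104.9, 217.5]
tcp_rot: [0.001, -0.235, 0.972, 0.0]
ft_force: [1.4, 0.4, -0.2]
finger_gap: 42.7
```

```bash
python3 go.py 592 -290 190 207
```

```text
clock 2.2 tcp [364.  104.9 217.5] xyaw -152.86 j [ 0.28   0.021 -0.494  1.053  0.    -0.194] F [ 1.4  0.4 -0.2] T [ 0.04 -0.    0.  ] gap 42.7 tilt 0.14
shift [-0.0454 -0.9108  0.0551] roll(-) [np.float64(0.0008)]
```

Call:
move_arm(steps=[[0.5,-0.0454,-0.911,0.055,0],[0.5,-0.0454,-0.911,0.055,0],[0.5,-0.0454,-0.911,0.055,0],[0.5,-0.0454,-0.911,0.055,0],[0.5,-0.0454,-0.911,0.055,0]])

```text
clock: 2.7
ee_pos: [488.7, -112.0, 202.5]
tcp_rot: [0.002, -0.234, 0.972, 0.0]
ft_force: [0.3, 0.9, 0.4]
finger_gap: 42.6
```

```bash
python3 go.py 592 -290 190 207
```

```text
clock 2.7 tcp [ 488.7 -112.   202.5] xyaw -152.9 j [-0.226  0.239 -0.274  1.055  0.002 -0.699] F [0.3 0.9 0.4] T [ 0.07 -0.06  0.04] gap 42.6 tilt 0.18
shift [-0.0216 -0.4111  0.0251] roll(-) [np.float64(0.0005)]
```

Call:
move_arm(steps=[[0.5,-0.0216,-0.411,0.025,0],[0.5,-0.0216,-0.411,0.025,0],[0.5,-0.0216,-0.411,0.025,0],[0.5,-0.0216,-0.411,0.025,0],[0.5,-0.0216,-0.411,0.025,0]])

```text
clock: 3.2
ee_pos: [594.1, -295.0, 188.3]
tcp_rot: [0.002, -0.232, 0.973, -0.001]
ft_force: [-0.3, -0.2, -0.5]
finger_gap: 42.8
```

```bash
python3 - <<'E'
from h import *
S=optics.snapshot("side");T=optics.snapshot("top")
crop("top",T,355,140,110,110,6,"pics/t2.png");crop("side",S,340,170,130,110,6,"pics/s2.png")
E
python3 go.py 592 -290 190 207
```

```text
clock 3.3 tcp [ 592.2 -291.4  188.8] xyaw -153.02 j [-0.458  0.516  0.122  1.175  0.003 -0.929] F [-0.3 -0.8 -0.8] T [ 0.03 -0.02 -0.  ] gap 43.0 tilt 0.16
shift [-0.0009  0.0027 -0.0023] roll(-) [np.float64(-0.0001)]
```

View pics/t2.png

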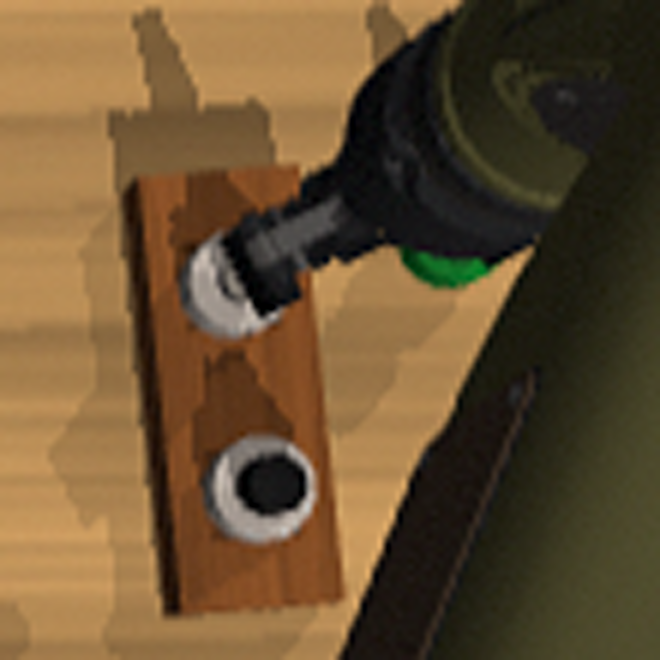

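View pics/s2.png

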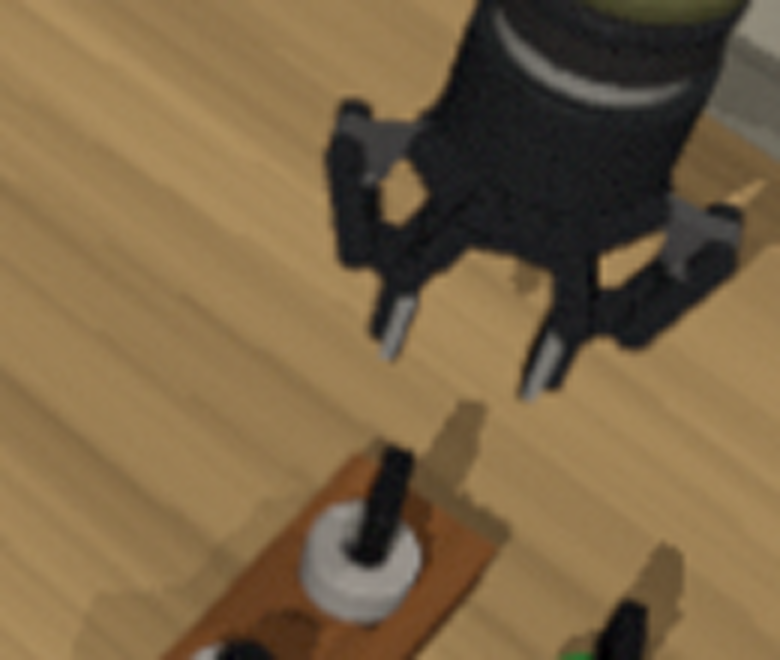

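Top view: the open jaws are above the paddle at (250,275), and the side view agrees. Going down.

Call:
move_arm(steps=[[0.5,0,0.002,0.08,0],[0.5,0,0.002,0.14,0],[0.5,0,0.002,0.18,0],[0.5,0,0.002,0.2,0],[0.5,0,0.002,0.2,0]])

```text
clock: 3.8
ee_pos: [590.5, -288.4, 87.9]
tcp_rot: [-0.0, -0.234, 0.972, 0.002]
ft_force: [0.2, -0.1, -0.3]
finger_gap: 42.7
```

```bash
python3 - <<'E'
from h import *
S=optics.snapshot("side");T=optics.snapshot("top")
crop("side",S,340,200,130,100,6,"pics/s3.png")
E
python3 go.py 592 -290 76 207
```

```text
clock 3.9 tcp [ 592.4 -289.8   90.2] xyaw -152.97 j [-0.456  0.575 -0.041  0.952  0.003 -0.928] F [-0.1 -0.3  0.6] T [-0.02 -0.01 -0.02] gap 42.5 tilt 0.2
shift [0.001  0.0001 0.0283] roll(-) [np.float64(0.0002)]
```

View pics/s3.png

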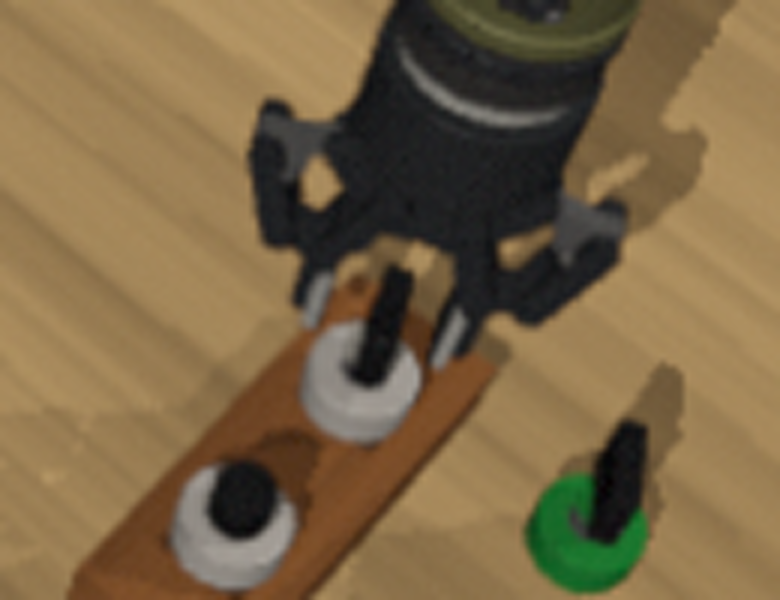

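The paddle at (385,325) stands between the two pads, at (315,300) and (450,335). Down the last bit, then close gently.

Call:
move_arm(steps=[[0.5,0,0,0.028,0],[0.5,0,0,0.028,0],[0.2,0,0,0.028,0],[0,0,0,0.028,0],[0,0,0,0.028,0]], grip_force=50)

```text
clock: 4.4
ee_pos: [592.7, -290.0, 76.5]
tcp_rot: [0.002, -0.234, 0.972, 0.0]
ft_force: [-0.2, -0.0, 0.9]
finger_gap: 10.9
```

Call:
move_arm(steps=[[0,0,0,0,0],[0,0,0,0,0]])

```text
clock: 4.6
ee_pos: [592.7, -290.0, 76.6]
tcp_rot: [0.002, -0.234, 0.972, 0.0]
ft_force: [0.0, -0.5, -0.5]
finger_gap: 11.1
```

```bash
python3 go.py 592 -290 76 207
```

```text
clock 4.6 tcp [ 592.7 -290.    76.6] xyaw -152.98 j [-0.456  0.586 -0.059  0.922  0.003 -0.928] F [ 0.  -0.5 -0.5] T [ 0.06 -0.03 -0.01] gap 11.1 tilt 0.23
shift [0.0011 0.0007 0.0011] roll(-) [np.float64(0.0001)]
```

Call:
move_arm(steps=[[0,0,0,-0.06,0],[0,0,0,-0.14,0],[0,0,0,-0.22,0],[0,0,0,-0.24,0],[0,0,0,-0.24,0]])

```text
clock: 5.1
ee_pos: [593.4, -290.8, 198.6]
tcp_rot: [0.004, -0.234, 0.972, -0.001]
ft_force: [-0.4, -0.5, -2.0]
finger_gap: 11.3
```

```bash
python3 - <<'E'
from h import *
S=optics.snapshot("side");T=optics.snapshot("top")
crop("top",T,355,140,110,110,6,"pics/t4.png");crop("side",S,340,170,130,110,6,"pics/s4.png")
E
python3 go.py 551 52 180 262.4
```

```text
clock 5.2 tcp [ 591.4 -289.8  194.9] xyaw -152.98 j [-0.457  0.512  0.13   1.188  0.003 -0.928] F [-1.1  0.6 -2. ] T [ 0.03 -0.    0.05] gap 11.5 tilt 0.15
shift [-0.2385  0.6456  0.0311] roll(-) [np.float64(-0.3077)]
```

View pics/s4.png

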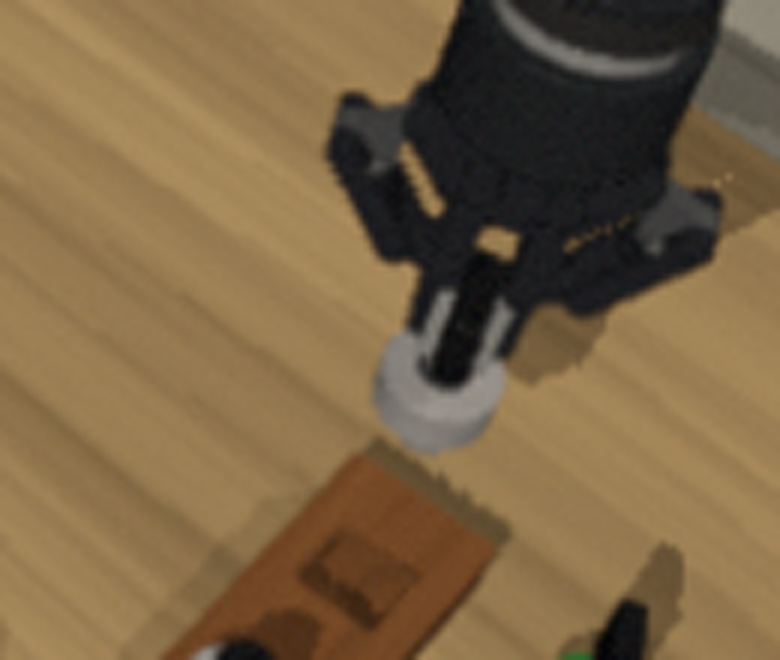

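The stop is out (paddle at (465,310)) and the pocket is empty. Carrying it over to the bed.

Call:
move_arm(steps=[[0,-0.2385,0.6456,0.04,-0.308],[0,-0.2385,0.6456,0.04,-0.308],[0,-0.2385,0.6456,0.04,-0.308],[0,-0.2385,0.6456,0.04,-0.308],[0,-0.2385,0.6456,0.04,-0.308]])

```text
clock: 5.7
ee_pos: [560.0, -40.5, 178.4]
tcp_rot: [-0.0, -0.576, 0.818, 0.002]
ft_force: [1.8, -0.3, -1.7]
finger_gap: 11.4
```

```bash
python3 go.py 551 52 130 262.4
```

```text
clock 5.7 tcp [560.  -40.5 178.4] xyaw -109.69 j [-0.074  0.357 -0.167  1.049  0.002 -1.301] F [ 1.8 -0.3 -1.7] T [ 0.02 -0.08 -0.01] gap 11.4 tilt 0.22
shift [-0.168   0.0789  0.0974] roll(-) [np.float64(-0.0671)]
```

Call:
move_arm(steps=[[0,-0.08,0.04,0.04,-0.067],[0,-0.168,0.079,0.097,-0.067],[0,-0.168,0.079,0.097,-0.067],[0,-0.168,0.079,0.097,-0.067],[0,-0.168,0.079,0.097,-0.067]])

```text
clock: 6.2
ee_pos: [550.4, 51.3, 129.3]
tcp_rot: [-0.001, -0.658, 0.753, 0.002]
ft_force: [0.7, -0.3, -1.9]
finger_gap: 11.3
```

```bash
python3 - <<'E'
from h import *
S=optics.snapshot("side");T=optics.snapshot("top")
np.savez("im5.npz",S=S,T=T)
crop("top",T,160,140,150,110,5,"pics/t5.png");crop("side",S,220,105,130,120,5,"pics/s5.png")
E
python3 go.py 551 52 100 262.4
```

```text
clock 6.3 tcp [551.5  50.7 130.4] xyaw -97.75 j [ 0.09   0.38  -0.267  0.926  0.002 -1.345] F [-0.1 -0.3 -1.7] T [-0.02  0.04  0.  ] gap 11.1 tilt 0.18
shift [-0.0024  0.0012  0.0609] roll(-) [np.float64(-0.0008)]
```

View pics/s5.png

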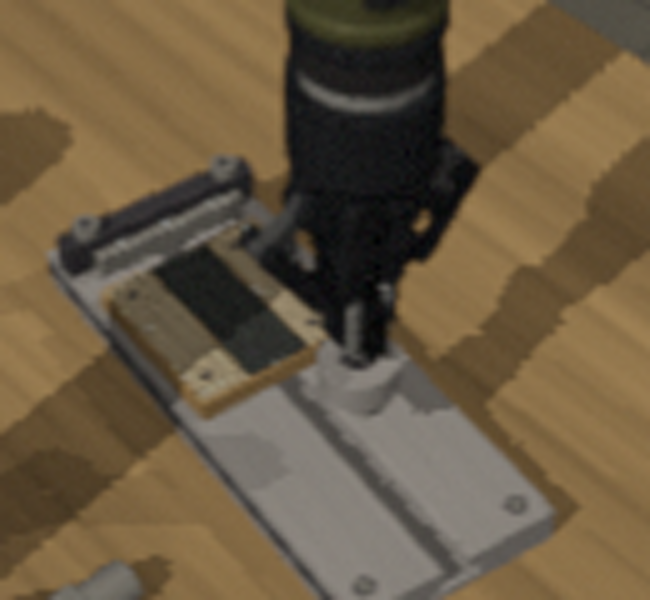

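View pics/t5.png

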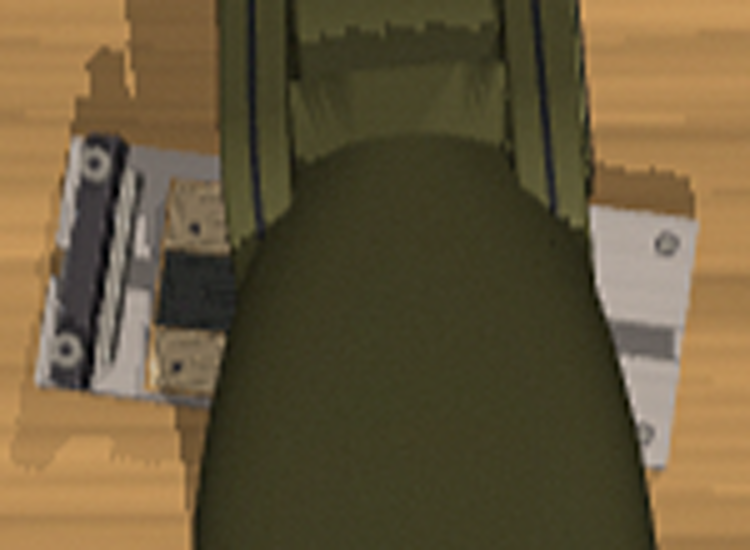

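Top view is blocked by the arm. The side view shows the puck at (360,380) above the slot. I'll overlay the models to check the lateral offset.

```bash
cat > ov.py <<'E'
import sys
from fit import *
from go import st
def overlay(S,B,tcp,fn,c0,r0,w,h,s,spring=0.0,yaw=None,n="side"):
    im=cv2.resize(S[r0:r0+h,c0:c0+w,::-1],None,fx=s,fy=s,interpolation=cv2.INTER_CUBIC)
    def pl(P,col,cl=False):
        q=proj(n,P); q=np.c_[(q[:,0]-c0+.5)*s-.5,(q[:,1]-r0+.5)*s-.5]
        cv2.polylines(im,[np.round(q*8).astype(np.int32)],cl,col,1,cv2.LINE_AA,3)
    for y in(-65,-10,-8,0,8,10,65): pl(pose(B,[[-165,y,24],[165 if abs(y)>60 else 0,y,24]]),(0,0,255) if abs(y)!=10 else (0,160,255))
    pl(pose(B,[[-165,-65,24],[-165,65,24]]),(0,0,255))
    foot=tcp[2]-58; t=np.linspace(0,2*np.pi,40)
    for z in(foot+12+spring,foot+32+spring): pl(np.c_[tcp[0]+22*np.cos(t),tcp[1]+22*np.sin(t),0*t+z],(0,255,0),True)
    cv2.imwrite(fn,im)
E
python3 - <<'E'
from ov import *
d=np.load("im5.npz"); o,R,p=st()
overlay(d["S"],[560.3,121.6,1.4385],p,"pics/o5.png",250,150,90,75,8)
print(p)
E
```

```text
[551.47412865  50.65888974 130.42185817]
```

View pics/o5.png

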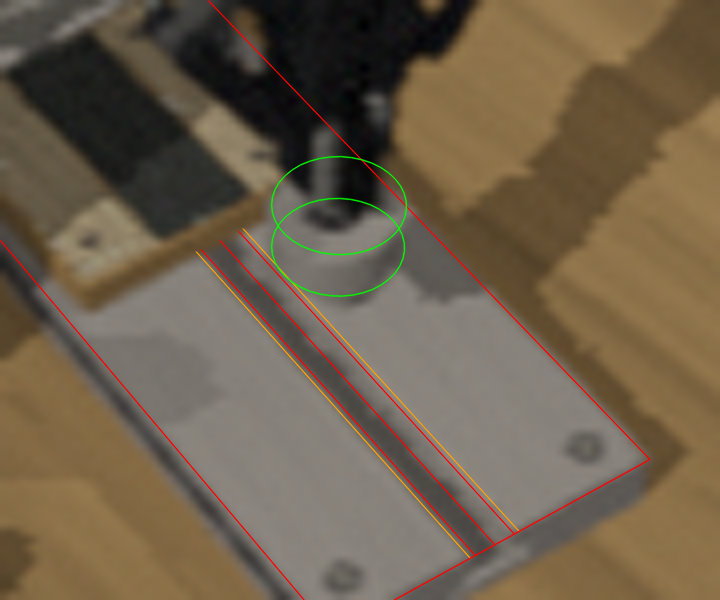

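```bash
python3 - <<'E'
from ov import *
d=np.load("im5.npz"); o,R,p=st()
S=np.clip((d["S"].astype(float)-60)*2.0,0,255).astype(np.uint8)
overlay(S,[560.3,121.6,1.4385],p,"pics/o5b.png",275,163,40,32,18)
# predicted shift: how many px per mm for bed-y
q=proj("side",[p-[0,0,40],p-[0,0,40]+[-.991,.132,0],p-[0,0,40]+[.132,.991,0]]);print(q-q[0])
E
```

```text
[[ 0.          0.        ]
 [-0.31203029  0.15517927]
 [-0.21586731 -0.23042538]]
```

View pics/o5b.png

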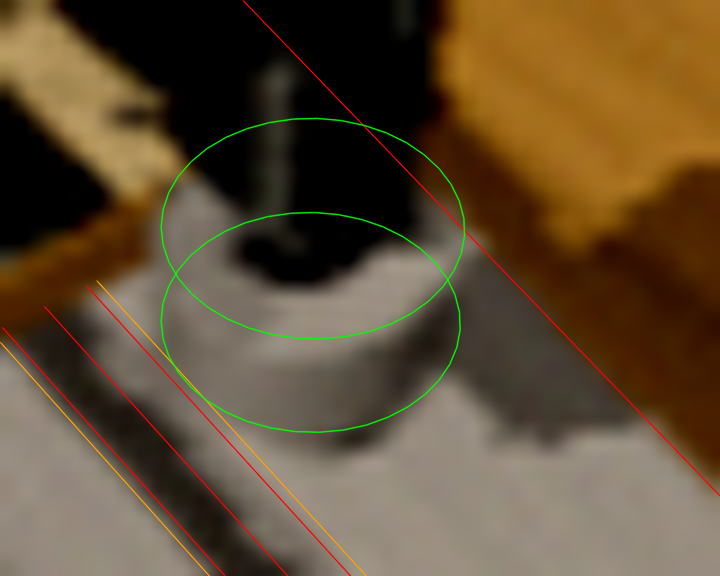

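Overlay and picture agree within about 0.5 mm, both for the puck and for the slot's left edge. Lowering to just above the bed.

Call:
move_arm(steps=[[0,-0.0024,0.001,0.03,-0.001],[0,-0.0024,0.001,0.06,-0.001],[0,-0.0024,0.001,0.074,-0.001],[0,-0.0024,0.001,0.074,-0.001],[0,-0.0024,0.001,0.074,-0.001]])

```text
clock: 6.8
ee_pos: [551.6, 51.4, 94.0]
tcp_rot: [0.0, -0.658, 0.753, 0.001]
ft_force: [0.1, 0.1, -1.8]
finger_gap: 10.9
```

```bash
python3 - <<'E'
from ov import *
S=optics.snapshot("side"); o,R,p=st()
np.savez("im6.npz",S=S)
overlay(np.clip((S.astype(float)-40)*1.6,0,255).astype(np.uint8),[560.3,121.6,1.4385],p,"pics/o6.png",260,163,60,45,12)
E
python3 go.py 551.1 52.2 70 262.4
```

```text
clock 6.85 tcp [551.8  51.6  94.2] xyaw -97.61 j [ 0.092  0.412 -0.321  0.838  0.002 -1.346] F [ 0.1 -0.2 -1.8] T [-0.03 -0.08  0.03] gap 11.2 tilt 0.14
shift [-0.0009  0.0016  0.0485] roll(-) [np.float64(-0.0001)]
```

View pics/o6.png

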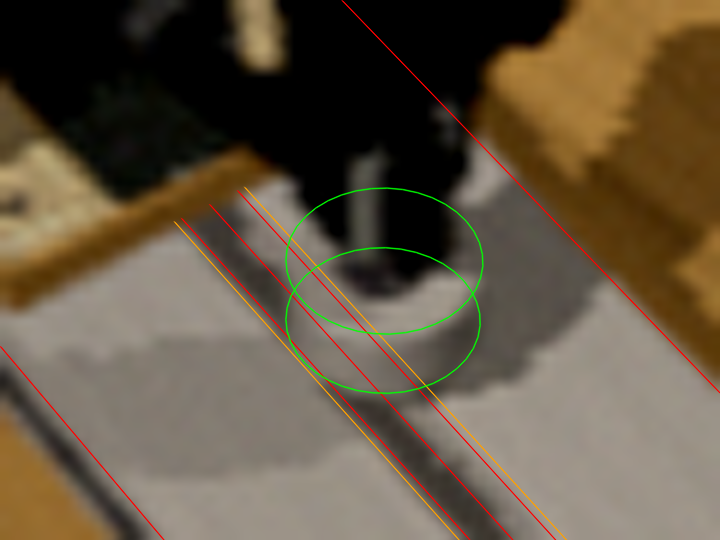

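Call:
move_arm(steps=[[0,-0.001,0.0016,0.014,0],[0,-0.001,0.0016,0.022,0],[0,-0.001,0.0016,0.028,0],[0,-0.001,0.0016,0.032,0],[0,-0.001,0.0016,0.034,0]])

```text
clock: 7.35
ee_pos: [551.0, 52.3, 77.0]
tcp_rot: [0.0, -0.659, 0.752, 0.001]
ft_force: [-0.9, 0.2, -3.1]
finger_gap: 11.4
```

```bash
python3 go.py 551.1 52.2 70 262.4
```

```text
clock 7.35 tcp [551.   52.3  77. ] xyaw -97.61 j [ 0.093  0.429 -0.346  0.796  0.002 -1.345] F [-0.9  0.2 -3.1] T [ 0.    0.04 -0.02] gap 11.4 tilt 0.14
shift [ 0.0002 -0.0002  0.0139] roll(-) [np.float64(-0.0)]
```

Call:
move_arm(steps=[[0,0,0,0.003,0],[0,0,0,0.006,0],[0,0,0,0.009,0],[0,0,0,0.012,0],[0,0,0,0.013,0]])

```text
clock: 7.85
ee_pos: [551.1, 52.3, 70.5]
tcp_rot: [0.0, -0.659, 0.752, 0.001]
ft_force: [-0.7, -0.7, 2.5]
finger_gap: 11.2
```

Call:
move_arm(steps=[[0,0,0,0,0],[0,0,0,0,0]])

```text
clock: 8.05
ee_pos: [551.0, 52.3, 70.5]
tcp_rot: [0.0, -0.659, 0.752, 0.001]
ft_force: [0.5, 0.5, -2.0]
finger_gap: 11.4
```

```bash
python3 - <<'E'
from ov import *
S=optics.snapshot("side"); o,R,p=st()
overlay(np.clip((S.astype(float)-40)*1.6,0,255).astype(np.uint8),[560.3,121.6,1.4385],p,"pics/o7.png",260,163,60,45,12)
E
python3 go.py 551.1 52.2 70 262.4
```

```text
clock 8.1 tcp [551.1  52.3  70.6] xyaw -97.61 j [ 0.093  0.436 -0.355  0.781  0.002 -1.345] F [-0.8 -0.2 -1.2] T [-0.04  0.04 -0.02] gap 11.1 tilt 0.14
shift [ 0.0002 -0.0001  0.0012] roll(-) [np.float64(-0.0001)]
```

View pics/o7.png

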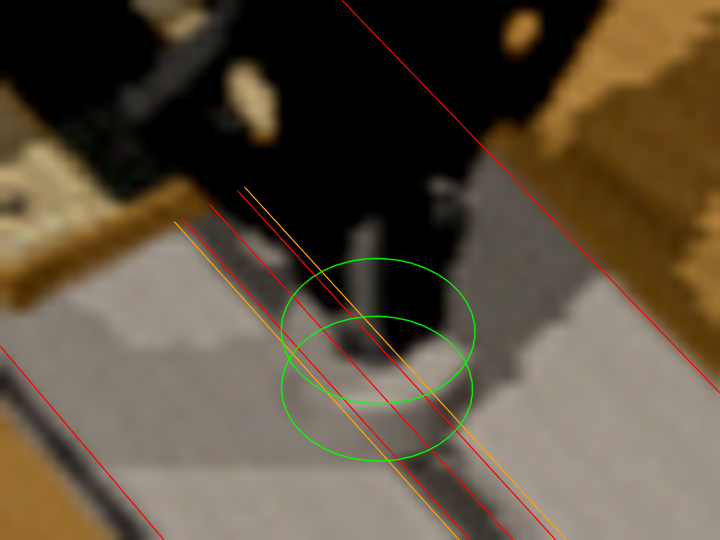

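The head is in the mouth and the puck at (375,400) is nearly on the bed. I'll feel for puck contact.

Call:
move_arm(steps=[[0,0,0,0.001,0],[0,0,0,0.001,0],[0,0,0,0.001,0]])

```text
clock: 8.4
ee_pos: [551.1, 52.3, 70.5]
tcp_rot: [0.001, -0.659, 0.752, 0.001]
ft_force: [-1.8, 0.2, 3.4]
finger_gap: 11.5
```

Call:
move_arm(steps=[[0,0,0,0.001,0],[0,0,0,0.001,0],[0,0,0,0.001,0]])

```text
clock: 8.7
ee_pos: [551.1, 52.3, 70.1]
tcp_rot: [0.001, -0.659, 0.752, 0.001]
ft_force: [-0.9, -0.8, 3.8]
finger_gap: 11.6
```

Call:
move_arm(steps=[[0,0,0,0.001,0],[0,0,0,0.001,0],[0,0,0,0.001,0]])

```text
clock: 9.0
ee_pos: [551.1, 52.3, 69.7]
tcp_rot: [0.001, -0.659, 0.752, 0.001]
ft_force: [-2.0, -0.3, 5.8]
finger_gap: 11.2
```

Contact is at TCP z ≈ 70.5 (foot 12 mm below the bed's top, as expected). Ease the pressure and slide towards the panel, tool −x.

Call:
move_arm(steps=[[0,0,0,-0.0016,0],[0,-0.015,0,-0.0016,0],[0,-0.03,0,-0.0016,0],[0,-0.045,0,-0.0016,0],[0,-0.06,0,-0.0016,0]])

```text
clock: 9.5
ee_pos: [555.4, 82.7, 70.5]
tcp_rot: [0.001, -0.659, 0.752, 0.001]
ft_force: [-1.1, -3.2, 2.9]
finger_gap: 10.9
```

```bash
cat > fb.py <<'E'
from go import *
o,R,p=st(); B=np.array([560.3,121.6]); u=np.array([.1319,.9913]); n=np.array([-.9913,.1319])
F=o['ft_force']; print("t",round(o['clock'],2),"bed x %.1f y %.2f z %.1f"%(u@(p[:2]-B),n@(p[:2]-B),p[2]),"Fx %.1f Fy %.1f Fz %.1f"%(u@F[:2],n@F[:2],F[2]),"Tz %.2f"%o['wrist_torque'][2],"yaw",np.degrees(np.arctan2(R[1,0],R[0,0])).round(2)%360)
E
python3 fb.py
```

```text
t 9.5 bed x -39.2 y -0.31 z 70.5 Fx -3.3 Fy 0.6 Fz 2.9 Tz 0.03 yaw 262.4
```

Call:
move_arm(steps=[[0,-0.005,0,-0.001,0],[0,-0.01,0,-0.001,0],[0,-0.015,0,-0.001,0],[0,-0.02,0,-0.001,0]])

```text
clock: 9.9
ee_pos: [556.6, 92.9, 70.7]
tcp_rot: [0.001, -0.659, 0.752, 0.001]
ft_force: [-0.0, -0.1, -2.5]
finger_gap: 11.4
```

```bash
python3 fb.py
```

```text
t 9.9 bed x -28.9 y -0.07 z 70.7 Fx -0.1 Fy 0.0 Fz -2.5 Tz 0.00 yaw 262.40999999999997
```

Call:
move_arm(steps=[[0,-0.003,0,0,0],[0,-0.006,0,0,0],[0,-0.009,0,0,0],[0,-0.012,0,0,0]])

```text
clock: 10.3
ee_pos: [557.2, 98.3, 70.6]
tcp_rot: [0.0, -0.659, 0.752, 0.001]
ft_force: [0.1, -3.2, -0.9]
finger_gap: 11.3
```

```bash
python3 fb.py
```

```text
t 10.3 bed x -23.5 y -0.04 z 70.6 Fx -3.2 Fy -0.5 Fz -0.9 Tz 0.06 yaw 262.39
```

Contact with the panel, 3 N. Going on in small steps.

Call:
move_arm(steps=[[0,-0.003,0,0,0],[0,-0.006,0,0,0],[0,-0.008,0,0,0]])

```text
clock: 10.6
ee_pos: [557.8, 102.2, 70.6]
tcp_rot: [-0.0, -0.659, 0.753, 0.0]
ft_force: [-0.1, -3.5, -0.5]
finger_gap: 11.4
```

```bash
python3 fb.py; python3 - <<'E'
from h import *
S=optics.snapshot("side");T=optics.snapshot("top")
crop("top",T,160,140,100,90,7,"pics/t8.png");crop("side",S,225,115,80,75,8,"pics/s8.png")
E
```

```text
t 10.6 bed x -19.6 y -0.04 z 70.6 Fx -3.5 Fy -0.4 Fz -0.5 Tz -0.00 yaw 262.37
```

View pics/t8.png

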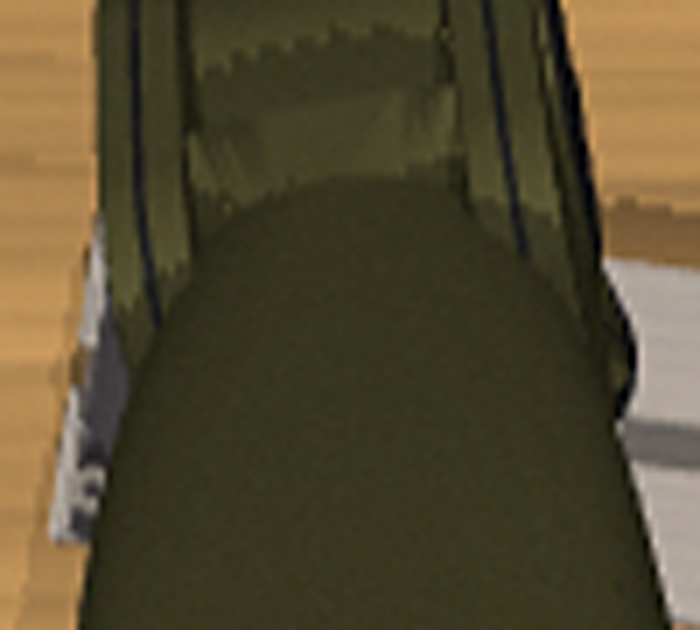

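View pics/s8.png

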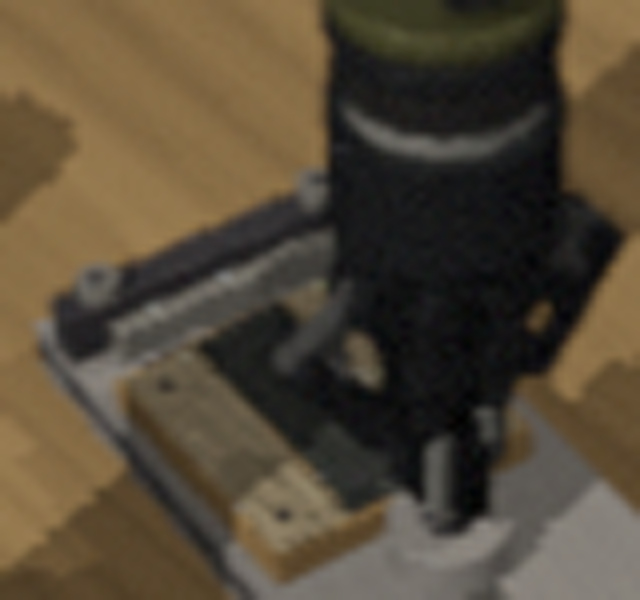

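The side view shows the panel moving ahead of the puck, with some 10 mm still to the jaw at (220,300).

Call:
move_arm(steps=[[0,-0.003,0,0,0],[0,-0.006,0,0,0],[0,-0.009,0,0,0]])

```text
clock: 11.0
ee_pos: [558.4, 106.9, 70.6]
tcp_rot: [-0.0, -0.659, 0.752, 0.001]
ft_force: [0.3, -1.9, -0.7]
finger_gap: 11.1
```

```bash
python3 fb.py
```

```text
t 11.0 bed x -14.8 y -0.06 z 70.6 Fx -1.9 Fy -0.6 Fz -0.7 Tz 0.04 yaw 262.39
```

Call:
move_arm(steps=[[0,-0.003,0,0,0],[0,-0.005,0,0,0]])

```text
clock: 11.2
ee_pos: [558.8, 109.6, 70.6]
tcp_rot: [0.0, -0.659, 0.752, 0.001]
ft_force: [0.3, -3.6, -0.3]
finger_gap: 11.5
```

```bash
python3 fb.py
```

```text
t 11.2 bed x -12.1 y -0.09 z 70.6 Fx -3.6 Fy -0.8 Fz -0.3 Tz -0.02 yaw 262.4
```

Call:
move_arm(steps=[[0,-0.003,0,0,0],[0,-0.005,0,0,0]])

```text
clock: 11.4
ee_pos: [559.1, 112.3, 70.6]
tcp_rot: [0.0, -0.659, 0.752, 0.001]
ft_force: [-1.1, -2.6, -0.7]
finger_gap: 11.0
```

```bash
python3 fb.py
```

```text
t 11.4 bed x -9.4 y -0.07 z 70.6 Fx -2.7 Fy 0.7 Fz -0.7 Tz -0.04 yaw 262.4
```

Call:
move_arm(steps=[[0,-0.002,0,0,0],[0,-0.004,0,0,0]])

```text
clock: 11.6
ee_pos: [559.3, 113.8, 70.6]
tcp_rot: [-0.0, -0.659, 0.752, 0.0]
ft_force: [0.4, -5.2, -0.5]
finger_gap: 11.3
```

```bash
python3 fb.py
```

```text
t 11.6 bed x -7.9 y -0.07 z 70.6 Fx -5.1 Fy -1.1 Fz -0.5 Tz -0.00 yaw 262.39
```

Call:
move_arm(steps=[[0,-0.002,0,0,0],[0,-0.003,0,0,0]])

```text
clock: 11.8
ee_pos: [559.4, 114.1, 70.7]
tcp_rot: [-0.001, -0.658, 0.753, -0.001]
ft_force: [0.0, -6.3, 0.4]
finger_gap: 11.0
```

```bash
python3 fb.py
```

```text
t 11.8 bed x -7.6 y -0.06 z 70.7 Fx -6.2 Fy -0.9 Fz 0.4 Tz 0.03 yaw 262.36
```

Call:
move_arm(steps=[[0,-0.002,0,0,0],[0,-0.004,0,0,0],[0,-0.004,0,0,0]])

```text
clock: 12.1
ee_pos: [559.4, 114.4, 70.7]
tcp_rot: [-0.003, -0.658, 0.753, -0.002]
ft_force: [-0.9, -7.2, 1.7]
finger_gap: 11.2
```

```bash
python3 fb.py; python3 - <<'E'
from h import *
S=optics.snapshot("side")
crop("side",S,225,115,80,75,8,"pics/s9.png")
E
```

```text
t 12.1 bed x -7.3 y -0.04 z 70.7 Fx -7.2 Fy -0.1 Fz 1.7 Tz 0.01 yaw 262.31
```

View pics/s9.png

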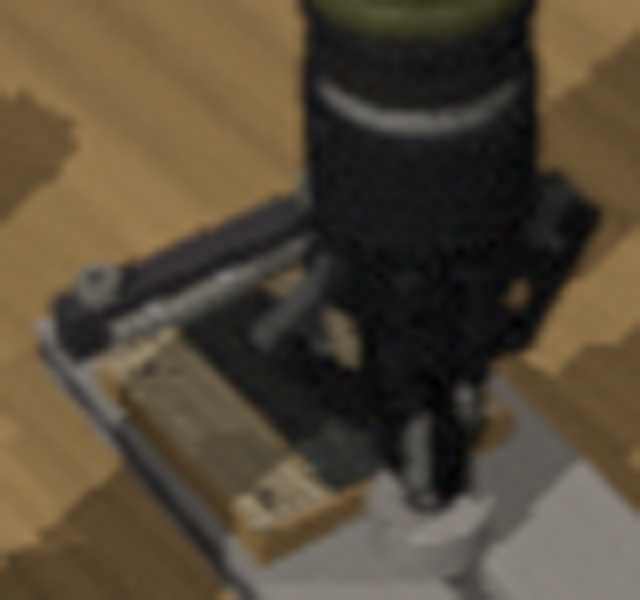

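The panel edge is at the jaw. Raise the pressure gradually.

Call:
move_arm(steps=[[0,-0.003,0,0,0],[0,-0.006,0,0,0],[0,-0.006,0,0,0]])

```text
clock: 12.45
ee_pos: [559.4, 115.1, 70.8]
tcp_rot: [-0.005, -0.658, 0.753, -0.004]
ft_force: [-0.2, -8.9, 1.3]
finger_gap: 11.5
```

```bash
python3 fb.py
```

```text
t 12.45 bed x -6.5 y 0.04 z 70.8 Fx -8.9 Fy -1.0 Fz 1.3 Tz -0.01 yaw 262.25
```

Call:
move_arm(steps=[[0,-0.003,0,0,0],[0,-0.006,0,0,0],[0,-0.006,0,0,0]])

```text
clock: 12.75
ee_pos: [559.5, 115.7, 70.9]
tcp_rot: [-0.007, -0.657, 0.754, -0.006]
ft_force: [-1.1, -8.8, 1.2]
finger_gap: 11.3
```

```bash
python3 fb.py; python3 go.py 559 114 70 262.4
```

```text
t 12.75 bed x -6.0 y 0.02 z 70.9 Fx -8.9 Fy -0.1 Fz 1.2 Tz -0.03 yaw 262.18
clock 12.75 tcp [559.5 115.7  70.9] xyaw -97.82 j [ 0.213  0.464 -0.303  0.809 -0.017 -1.221] F [-1.1 -8.8  1.2] T [-2.09  0.05 -0.03] gap 11.3 tilt 1.03
shift [0.0034 0.0005 0.0018] roll(-) [np.float64(-0.0012)]
```

The arm is compliant (about 4 N/mm) and each call restarts from the measured pose, so every call needs forward excess to keep the pressure up. Now press a bit further.

Call:
move_arm(steps=[[0,-0.006,0,0,0],[0,-0.008,0,0,0],[0,-0.009,0,0,0],[0,-0.009,0,0,0]])

```text
clock: 13.15
ee_pos: [559.6, 117.1, 71.0]
tcp_rot: [-0.009, -0.657, 0.754, -0.008]
ft_force: [-0.7, -11.2, 1.9]
finger_gap: 11.2
```

```bash
python3 fb.py; python3 go.py 559 114 70 262.4
```

```text
t 13.15 bed x -4.5 y 0.05 z 71.0 Fx -11.2 Fy -0.7 Fz 1.9 Tz 0.08 yaw 262.09000000000003
clock 13.15 tcp [559.6 117.1  71. ] xyaw -97.91 j [ 0.219  0.466 -0.3    0.813 -0.023 -1.214] F [ -0.7 -11.2   1.9] T [-2.43  0.08  0.08] gap 11.2 tilt 1.41
shift [0.0063 0.0004 0.0021] roll(-) [np.float64(-0.0017)]
```

The jaw is in by roughly 2 mm at 11 N. Now push down while keeping the forward pressure.

Call:
move_arm(steps=[[0,-0.006,0,0.004,0],[0,-0.006,0,0.008,0],[0,-0.006,0,0.012,0],[0,-0.006,0,0.014,0],[0,-0.006,0,0.014,0]])

```text
clock: 13.65
ee_pos: [559.7, 117.1, 65.4]
tcp_rot: [-0.011, -0.656, 0.755, -0.011]
ft_force: [-3.1, -10.9, 11.9]
finger_gap: 10.8
```

```bash
python3 fb.py; python3 go.py 559 114 70 262.4
```

```text
t 13.65 bed x -4.6 y -0.05 z 65.4 Fx -11.2 Fy 1.6 Fz 11.9 Tz -0.00 yaw 262.0
clock 13.65 tcp [559.7 117.1  65.4] xyaw -98.0 j [ 0.222  0.473 -0.305  0.801 -0.029 -1.209] F [ -3.1 -10.9  11.9] T [-2.37  0.69 -0.  ] gap 10.8 tilt 1.74
shift [ 0.0066  0.0006 -0.009 ] roll(-) [np.float64(-0.0022)]
```

Foot about 17 mm below the top, reaction 14 N as the spring predicts. Now twist clockwise (+roll), holding both pressures.

Call:
move_arm(steps=[[0,-0.006,0,0.003,0.045],[0,-0.006,0,0.003,0.09],[0,-0.006,0,0.003,0.135],[0,-0.006,0,0.003,0.18],[0,-0.006,0,0.003,0.22]])

```text
clock: 14.15
ee_pos: [560.2, 117.1, 65.5]
tcp_rot: [-0.007, -0.358, 0.933, -0.017]
ft_force: [-1.2, -11.4, 11.5]
finger_gap: 11.1
```

```bash
python3 fb.py; cat > nx.py <<'E'
from go import *
import sys
o,R,p=st(); u=np.array([.1319,.9913,0])
d=u*float(sys.argv[1])-np.array([0,0,float(sys.argv[2])]); print("shift",(R.T@d/500).round(4),"tilt",np.degrees(np.arccos(-R[2,2])).round(2), "gap",o['finger_gap'])
E
python3 nx.py 3 1.4
```

```text
t 14.15 bed x -4.5 y -0.48 z 65.5 Fx -11.5 Fy -0.3 Fz 11.5 Tz 0.04 yaw 221.97
shift [-0.0046  0.004   0.0026] tilt 2.08 gap 11.094057724741754
```

Call:
move_arm(steps=[[0,-0.0042,0.0046,0.003,0.045],[0,-0.0042,0.0046,0.003,0.09],[0,-0.0042,0.0046,0.003,0.135],[0,-0.0042,0.0046,0.003,0.18],[0,-0.0042,0.0046,0.003,0.225]])

```text
clock: 14.65
ee_pos: [560.4, 116.9, 65.8]
tcp_rot: [0.0, -0.009, 1.0, -0.022]
ft_force: [-1.8, -12.2, 12.4]
finger_gap: 11.5
```

```bash
python3 fb.py; python3 nx.py 3 1.4
```

```text
t 14.65 bed x -4.6 y -0.68 z 65.8 Fx -12.4 Fy 0.2 Fz 12.4 Tz 0.02 yaw 181.06
shift [-0.0009  0.006   0.0025] tilt 2.47 gap 11.517398562711236
```

Call:
move_arm(steps=[[0,0,0.006,0.003,0.04],[0,0,0.006,0.003,0.064],[0,0,0.006,0.003,0.064],[0,0,0.006,0.003,0.064]])

```text
clock: 15.05
ee_pos: [560.5, 117.0, 66.0]
tcp_rot: [0.003, 0.092, 0.995, -0.024]
ft_force: [-2.2, -10.5, 12.0]
finger_gap: 11.6
```

```bash
python3 fb.py; python3 nx.py 3 -2.5;python3 nx.py 3 0
```

```text
t 15.05 bed x -4.6 y -0.82 z 66.0 Fx -10.7 Fy 0.8 Fz 12.0 Tz -0.02 yaw 169.45
shift [ 0.0003  0.0057 -0.0053] tilt 2.82 gap 11.55100198344286
shift [ 0.0003  0.006  -0.0003] tilt 2.82 gap 11.55100198344286
```

Turned 93°. Press slightly harder, then let the spring draw the head up while the pressure is kept.

Call:
move_arm(steps=[[0,0,0.008,0.003,0],[0,0,0.009,0.003,0],[0,0,0.009,0.001,0],[0,0,0.009,-0.001,0],[0,0,0.009,-0.003,0]])

```text
clock: 15.55
ee_pos: [560.6, 117.4, 66.5]
tcp_rot: [0.003, 0.093, 0.995, -0.029]
ft_force: [3.9, -13.0, -10.4]
finger_gap: 11.5
```

```bash
python3 fb.py; python3 nx.py 4.5 0
```

```text
t 15.55 bed x -4.1 y -0.84 z 66.5 Fx -12.4 Fy -5.6 Fz -10.4 Tz 0.08 yaw 169.33
shift [ 0.0005  0.009  -0.0005] tilt 3.29 gap 11.45413912359018
```

Drawn up: Fz is −10 N, so the head is against the lips at z 66.5. Now ease off the vertical pull and open the fingers.

Call:
move_arm(steps=[[0,0,0.006,0,0],[0,0,0.005,0,0],[0.3,0,0.004,0,0],[0.4,0,0.002,0,0],[0.4,0,0,0,0]])

```text
clock: 16.05
ee_pos: [560.8, 118.3, 66.6]
tcp_rot: [0.003, 0.093, 0.995, -0.028]
ft_force: [-0.8, -0.8, -0.5]
finger_gap: 34.0
```

```bash
python3 fb.py; python3 nx.py 4.5 0;  python3 - <<'E'
from h import *
S=optics.snapshot("side")
crop("side",S,225,115,80,75,8,"pics/s10.png")
E
```

```text
t 16.05 bed x -3.2 y -0.91 z 66.6 Fx -0.9 Fy 0.7 Fz -0.5 Tz -0.02 yaw 169.36
shift [ 0.0005  0.009  -0.0005] tilt 3.19 gap 34.027418719897945
```

View pics/s10.png

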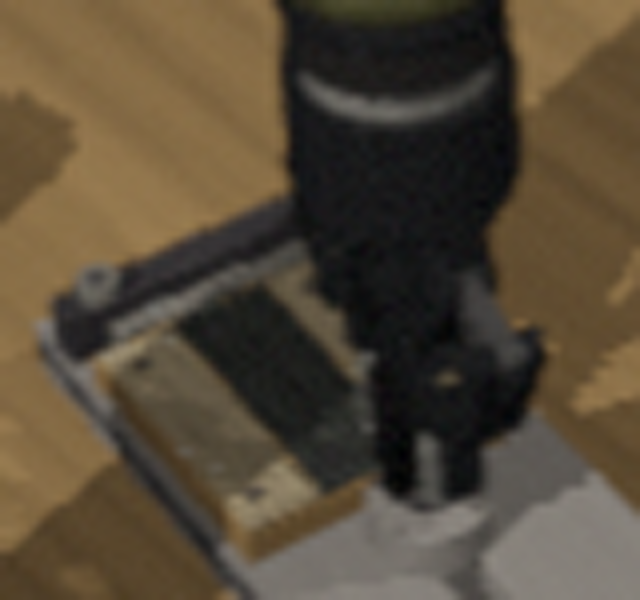

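```bash
python3 nx.py 0 -100; python3 nx.py -60 -180
```

```text
shift [-0.0023 -0.011  -0.1997] tilt 3.21 gap 34.08011568060995
shift [-0.0105 -0.1394 -0.3528] tilt 3.21 gap 34.08011568060995
```

Call:
move_arm(steps=[[0.4,0,-0.001,-0.02,0],[0.4,0,-0.003,-0.06,0],[0.4,-0.001,-0.006,-0.12,0],[0.4,-0.002,-0.011,-0.2,0],[0.4,-0.002,-0.011,-0.2,0]])

```text
clock: 16.6
ee_pos: [564.4, 119.4, 173.3]
tcp_rot: [0.008, 0.093, 0.995, -0.026]
ft_force: [0.9, 0.3, 0.5]
finger_gap: 34.3
```

```bash
python3 go.py 500 -120 260; python3 nx.py 0 -100
```

```text
clock 16.6 tcp [564.4 119.4 173.3] xyaw 169.37 j [ 0.238  0.385 -0.14   1.047 -0.054  0.424] F [0.9 0.3 0.5] T [ 0.08 -0.06  0.02] gap 34.3 tilt 3.11
shift [ 0.0347 -0.5025 -0.1493] roll(-) None
shift [-0.0043 -0.01   -0.1997] tilt 3.11 gap 34.26744401292372
```

Call:
move_arm(steps=[[0.4,0.03,-0.5,-0.15,0],[0.4,0.03,-0.5,-0.15,0],[0.4,0.03,-0.5,-0.15,0],[0.4,0.03,-0.5,-0.15,0],[0.4,0.03,-0.5,-0.15,0]])

```text
clock: 17.1
ee_pos: [504.4, -109.8, 257.4]
tcp_rot: [0.009, 0.092, 0.995, -0.026]
ft_force: [0.9, -0.8, -0.0]
finger_gap: 34.0
```

```bash
python3 - <<'E'
from h import *
S=optics.snapshot("side");T=optics.snapshot("top")
np.savez("im11.npz",S=S,T=T)
crop("top",T,160,150,150,100,5,"pics/t11.png");crop("side",S,220,115,120,110,6,"pics/s11.png")
E
```

```text
(no output)
```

View pics/t11.png

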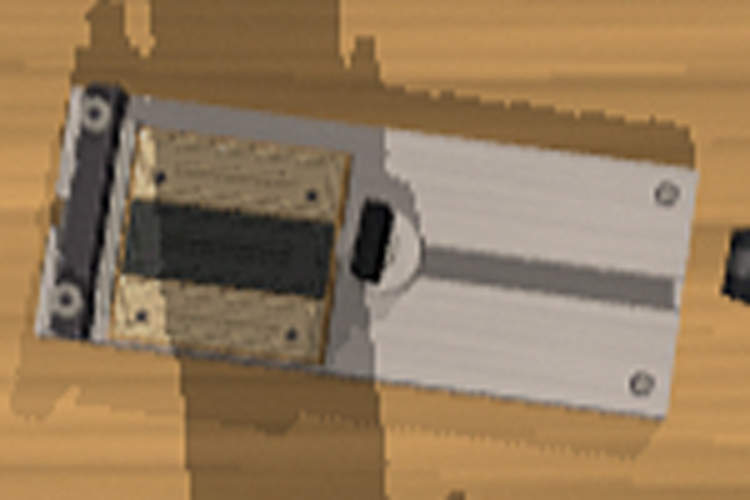

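View pics/s11.png

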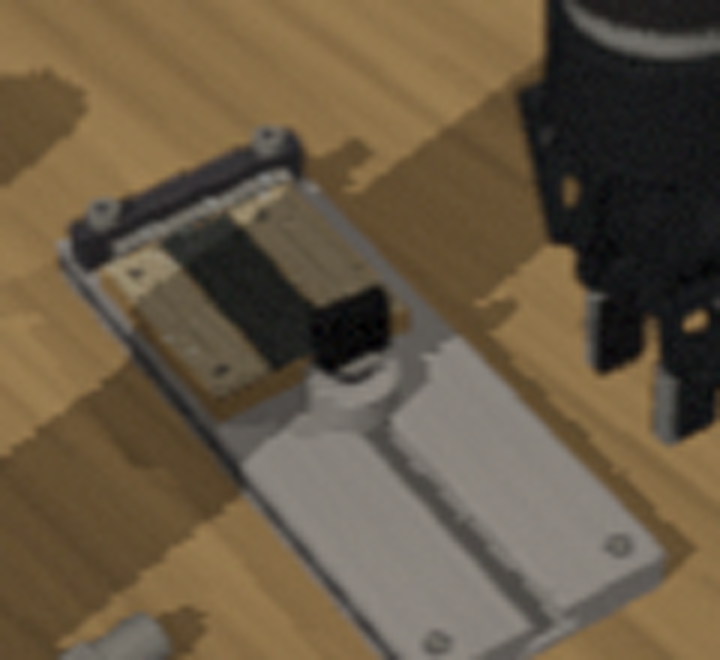

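The stop stands locked across the slot (top view (370,240)), with the puck at the panel edge and the panel parallel to the jaw. I'll check jaw travel and puck position at sub-pixel level.

```bash
python3 - <<'E'
from fit import *
from go import st
a=np.load("im0.npz");b=np.load("im11.npz")
def z(im,c,r,w,h,s): return cv2.resize(im[r:r+h,c:c+w,::-1],None,fx=s,fy=s,interpolation=cv2.INTER_CUBIC)
A=z(a["S"],226,130,48,32,8);Bm=z(b["S"],226,130,48,32,8)
cv2.imwrite("pics/jaw_s.png",np.vstack([A,Bm]))
A=z(a["T"],165,160,30,65,9);Bm=z(b["T"],165,160,30,65,9)
cv2.imwrite("pics/jaw_t.png",np.hstack([A,Bm]))
# profile along bed x at several y, height 40 (jaw top)
B=[560.3,121.6,1.4385]
for n,k in(("T","top"),("S","side")):
  for y0 in(-35,-25,25,35):
    for im,l in((a,"0"),(b,"1")):
        xs=np.arange(105,135,2.); v=[]
        for x in xs:
            q=proj(k,pose(B,[[x,y,40] for y in np.arange(y0-5,y0+5.1,2)])).astype(np.float32)
            v.append(cv2.remap(im[n].mean(2).astype(np.float32),q[:,:1],q[:,1:],cv2.INTER_LINEAR).mean())
        print(k,y0,l,np.round(v).astype(int).tolist())
E
```

```text
top -35 0 [92, 81, 87, 93, 97, 100, 101, 99, 78, 46, 66, 84, 84, 81, 41]
top -35 1 [112, 111, 110, 108, 116, 155, 167, 160, 145, 105, 112, 139, 141, 136, 70]
top -25 0 [85, 77, 84, 85, 97, 102, 102, 101, 80, 49, 62, 88, 84, 87, 50]
top -25 1 [111, 94, 80, 89, 121, 143, 155, 152, 157, 118, 110, 141, 140, 141, 82]
top 25 0 [70, 85, 84, 92, 100, 100, 100, 99, 75, 46, 56, 84, 82, 76, 50]
top 25 1 [69, 65, 64, 63, 65, 67, 69, 63, 80, 92, 106, 141, 138, 134, 85]
top 35 0 [78, 83, 83, 91, 100, 100, 100, 100, 79, 46, 61, 82, 83, 75, 43]
top 35 1 [146, 145, 143, 143, 149, 150, 149, 141, 139, 106, 98, 131, 137, 133, 92]
side -35 0 [86, 81, 78, 72, 65, 60, 59, 59, 60, 62, 67, 72, 74, 72, 65]
side -35 1 [85, 85, 86, 87, 91, 101, 115, 124, 124, 115, 106, 105, 109, 110, 103]
side -25 0 [83, 81, 81, 77, 68, 62, 59, 58, 58, 59, 62, 67, 70, 67, 59]
side -25 1 [82, 77, 75, 81, 93, 108, 120, 122, 114, 103, 96, 98, 104, 102, 90]
side 25 0 [69, 80, 82, 77, 71, 64, 60, 58, 59, 61, 66, 70, 71, 68, 59]
side 25 1 [54, 56, 56, 55, 54, 51, 51, 54, 61, 75, 90, 103, 108, 106, 94]
side 35 0 [81, 82, 79, 73, 66, 61, 59, 58, 59, 60, 64, 70, 72, 71, 64]
side 35 1 [116, 118, 120, 119, 119, 118, 113, 109, 102, 96, 94, 100, 106, 105, 94]
```

View pics/jaw_s.png

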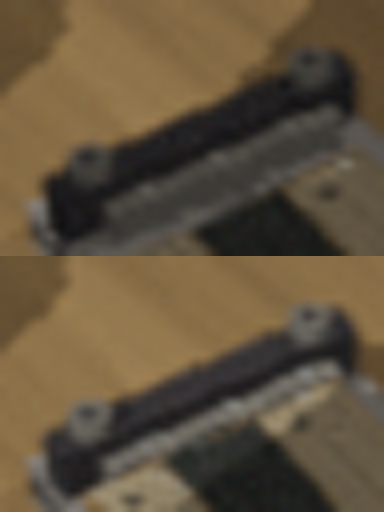

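View pics/jaw_t.png

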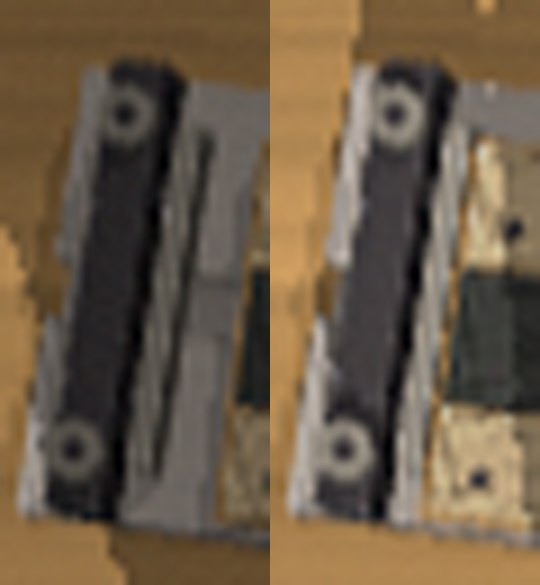

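```bash
python3 - <<'E'
from fit import *
b=np.load("im11.npz"); B=[560.3,121.6,1.4385]
t=np.linspace(0,2*np.pi,60)
rows=[]
for n,k,c0,r0 in(("T","top",220,180),("S","side",262,160)):
  for bx in(-8,-6):
    im=cv2.resize(b[n][r0:r0+32,c0:c0+36,::-1],None,fx=10,fy=10,interpolation=cv2.INTER_CUBIC)
    im=np.clip(im.astype(float)*1.3-20,0,255).astype(np.uint8)
    def pl(L,col):
        q=proj(k,pose(B,L)); q=np.c_[(q[:,0]-c0+.5)*10-.5,(q[:,1]-r0+.5)*10-.5]
        cv2.polylines(im,[np.round(q*8).astype(np.int32)],True,col,1,cv2.LINE_AA,3)
    for z,r in((24,22),(44,22),(58,6)): pl(np.c_[bx+r*np.cos(t),r*np.sin(t),0*t+z],(0,255,0) if r>10 else (255,0,0))
    pl([[bx-6,-19,88],[bx+6,-19,88],[bx+6,19,88],[bx-6,19,88]],(0,0,255))
    pl([[bx+22,-40,38],[bx+22,40,38]],(255,255,0))
    rows.append(im)
cv2.imwrite("pics/o11.png",np.vstack([np.hstack(rows[:2]),np.hstack(rows[2:])])[:600])
cv2.imwrite("pics/o11.png",cv2.resize(np.vstack([np.hstack(rows[:2]),np.hstack(rows[2:])]),(675,600)))
E
```

```text
(no output)
```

View pics/o11.png

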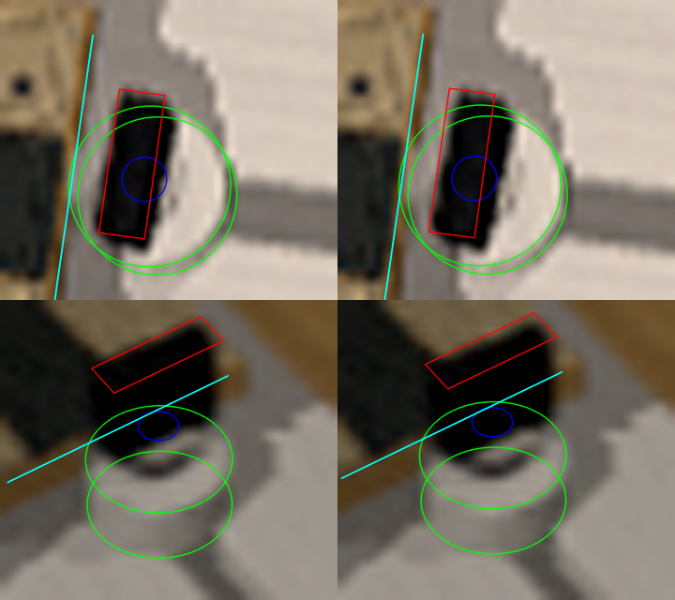

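```bash
python3 - <<'E'
import cv2,numpy as np
b=np.load("im11.npz")["S"][115:190,225:305,::-1]
N=cv2.resize(b,None,fx=8,fy=8,interpolation=cv2.INTER_CUBIC)
cv2.imwrite("pics/s11c.png",N)
I={k:cv2.imread(f"pics/{k}.png") for k in("s8","s9","s10","s11c")}
g={k:cv2.GaussianBlur(cv2.cvtColor(v,cv2.COLOR_BGR2GRAY).astype(np.float32),(0,0),4) for k,v in I.items()}
# local-normalise
L={k:(v-cv2.GaussianBlur(v,(0,0),25)) for k,v in g.items()}
def track(k0,k1,box):
    x,y,w,h=box; t=L[k0][y:y+h,x:x+w]; r=cv2.matchTemplate(L[k1][y-24:y+h+24,x-24:x+w+24],t,cv2.TM_CCOEFF_NORMED)
    _,m,_,p=cv2.minMaxLoc(r); return (p[0]-24,p[1]-24,round(m,2))
u=np.array([-.216,-.230])
for nm,box in(("rivetL",(120,340,60,60)),("rivetF",(235,465,65,60)),("corner",(205,500,110,75)),("fencescrew",(60,250,80,110)),("panel left",(110,330,210,240))):
    for k1 in("s10","s11c"):
        dx,dy,m=track("s9",k1,box); print(nm,k1,dx,dy,m,"bedx mm %.2f"%(np.dot([dx/8,dy/8],u)/(u@u)))
E
```

```text
rivetL s10 -7 -6 0.96 bedx mm 3.63
rivetL s11c 17 24 0.88 bedx mm -11.54
rivetF s10 -11 -3 0.86 bedx mm 3.85
rivetF s11c -13 -7 0.65 bedx mm 5.55
corner s10 -8 -5 0.92 bedx mm 3.61
corner s11c -11 -8 0.75 bedx mm 5.29
fencescrew s10 -1 -1 0.97 bedx mm 0.56
fencescrew s11c 0 -1 0.98 bedx mm 0.29
panel left s10 -7 -4 0.89 bedx mm 3.05
panel left s11c -6 -4 0.66 bedx mm 2.78
```

View pics/s11c.png

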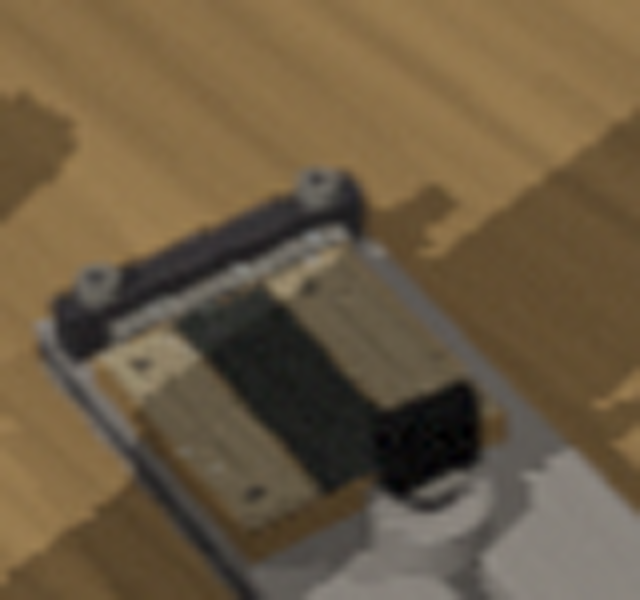

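```bash
python3 - <<'E'
from fit import *
B=[560.3,121.6,1.4385]
h=55
p=fit([("top",[[h,-h,42],[-h,-h,42],[-h,h,42],[h,h,42]],px(160,150,5,[(148,125),(352,153),(323,363),(110,336)]))],[560,180,1.44],"panel now")
u=np.array([np.cos(B[2]),np.sin(B[2])]); print("panel bed x",u@(p[:2]-B[:2]),"rear",u@(p[:2]-B[:2])-55,"front",u@(p[:2]-B[:2])+55,"yaw err",p[2]-B[2])
a=np.load("im0.npz");b=np.load("im11.npz")
for z in(40,42):
 for l,im in(("0",a),("1",b)):
  for y0 in(-38,-30,30,38):
    xs=np.arange(100,128,1.); v=[]
    for x in xs:
        q=proj("top",pose(B,[[x,y,z] for y in np.arange(y0-5,y0+5.1,1)])).astype(np.float32)
        v.append(cv2.remap(im["T"].mean(2).astype(np.float32),q[:,:1],q[:,1:],cv2.INTER_CUBIC).mean())
    if z==40: print(l,y0,np.round(v).astype(int).tolist())
E
```

```text
panel now [562.198 188.517   1.434] 82.15 res [[-1.0, -0.2], [0.7, -0.1], [0.2, 0.4], [-0.0, -0.1]]
panel bed x 66.58270263557145 rear 11.58270263557145 front 121.58270263557145 yaw err -0.0047697748935617845
0 -38 [88, 86, 86, 88, 91, 91, 87, 84, 85, 89, 94, 98, 100, 100, 100, 100, 100, 102, 103, 102, 94, 77, 53, 38, 43, 64, 84, 90]
0 -30 [93, 97, 100, 102, 101, 91, 79, 74, 78, 84, 85, 85, 89, 95, 101, 103, 102, 102, 105, 106, 97, 77, 55, 41, 44, 58, 75, 86]
0 30 [72, 75, 76, 74, 73, 75, 81, 84, 84, 82, 84, 89, 96, 101, 102, 101, 100, 101, 102, 101, 96, 80, 56, 38, 39, 60, 81, 88]
0 38 [96, 91, 87, 85, 81, 79, 81, 83, 82, 82, 87, 95, 101, 102, 101, 100, 100, 100, 103, 105, 98, 79, 56, 41, 41, 55, 72, 84]
1 -38 [110, 110, 109, 110, 110, 110, 108, 107, 108, 109, 109, 105, 100, 106, 122, 141, 156, 164, 166, 170, 170, 159, 133, 105, 97, 116, 140, 149]
1 -30 [106, 104, 106, 110, 114, 115, 113, 110, 107, 106, 106, 105, 110, 124, 143, 159, 164, 162, 155, 147, 145, 143, 131, 106, 88, 94, 117, 139]
1 30 [72, 84, 97, 106, 108, 108, 108, 105, 101, 97, 95, 97, 101, 104, 105, 106, 105, 101, 100, 109, 118, 116, 106, 93, 96, 110, 127, 139]
1 38 [138, 149, 159, 162, 160, 159, 160, 161, 163, 162, 161, 161, 163, 163, 162, 162, 163, 158, 148, 143, 144, 145, 131, 102, 82, 86, 111, 136]
```

```bash
python3 - <<'E'
from fit import *
B=[560.3,121.6,1.4385]
a=np.load("im0.npz");b=np.load("im11.npz")
for n,k in(("T","top"),("S","side")):
 for y0 in(-40,-30,-20,20,30,40):
  for l,im in(("0",a),("1",b)):
    xs=np.arange(116,146,1.); v=[]
    for x in xs:
        q=proj(k,pose(B,[[x,y,40] for y in np.arange(y0-5,y0+5.1,1)])).astype(np.float32)
        v.append(cv2.remap(im[n].mean(2).astype(np.float32),q[:,:1],q[:,1:],cv2.INTER_CUBIC).mean())
    print(k,l,y0,np.round(v).astype(int).tolist())
E
```

```text
top 0 -40 [99, 101, 103, 101, 92, 74, 52, 38, 42, 62, 83, 92, 89, 86, 89, 86, 66, 37, 14, 6, 12, 21, 31, 38, 41, 40, 39, 41, 44, 45]
top 1 -40 [144, 154, 161, 170, 176, 170, 143, 109, 95, 113, 140, 152, 147, 143, 151, 153, 123, 71, 25, 8, 17, 35, 53, 69, 76, 75, 74, 78, 81, 81]
top 0 -30 [102, 102, 105, 106, 97, 77, 55, 41, 44, 58, 75, 86, 88, 86, 86, 83, 71, 50, 29, 17, 15, 22, 29, 35, 38, 38, 38, 37, 36, 36]
top 1 -30 [164, 162, 155, 147, 145, 143, 131, 106, 88, 94, 117, 139, 146, 145, 143, 136, 117, 85, 55, 36, 31, 39, 50, 61, 67, 67, 65, 64, 64, 63]
top 0 -20 [101, 102, 103, 105, 101, 84, 58, 39, 44, 66, 86, 90, 86, 86, 92, 89, 67, 35, 12, 7, 14, 22, 32, 39, 41, 39, 38, 37, 36, 37]
top 1 -20 [156, 164, 167, 170, 172, 164, 144, 118, 105, 112, 128, 139, 142, 145, 153, 146, 111, 63, 26, 14, 22, 37, 57, 72, 73, 67, 64, 63, 63, 64]
top 0 20 [100, 100, 103, 106, 98, 77, 52, 37, 41, 56, 73, 84, 87, 86, 84, 76, 62, 41, 23, 14, 14, 21, 29, 35, 38, 39, 38, 37, 38, 38]
top 1 20 [59, 62, 58, 49, 52, 68, 87, 94, 90, 96, 116, 136, 145, 145, 141, 131, 107, 70, 37, 21, 23, 36, 51, 62, 67, 68, 65
[... 1519 characters left out ...]
 25, 26, 28, 29, 30]
side 1 20 [43, 44, 45, 47, 50, 54, 60, 69, 78, 88, 97, 104, 109, 111, 111, 107, 100, 90, 77, 63, 51, 42, 36, 33, 32, 33, 36, 41, 45, 49]
side 0 30 [59, 58, 57, 57, 57, 58, 58, 60, 62, 65, 69, 72, 74, 75, 76, 75, 72, 68, 61, 52, 43, 35, 30, 27, 26, 26, 26, 28, 29, 31]
side 1 30 [80, 77, 76, 76, 78, 80, 83, 86, 89, 93, 98, 103, 108, 111, 113, 112, 109, 102, 92, 79, 65, 52, 43, 37, 35, 35, 38, 41, 45, 47]
side 0 40 [59, 58, 58, 58, 58, 58, 58, 58, 59, 62, 64, 67, 69, 70, 70, 68, 64, 59, 51, 43, 36, 30, 27, 26, 27, 28, 31, 35, 39, 43]
side 1 40 [131, 131, 130, 127, 121, 112, 102, 93, 87, 85, 88, 94, 101, 106, 108, 106, 100, 91, 79, 66, 53, 43, 37, 34, 34, 37, 41, 46, 52, 57]
```

The jaw is in by somewhere between 0.5 and 2 mm, too uncertain for me. For insurance I'll push the locked stop's puck forward low down with closed fingers, by feel, from behind. First go above the slot behind it.

```bash
python3 go.py 553 67 150 262.4
```

```text
clock 17.2 tcp [ 505.1 -113.3  259.4] xyaw 168.99 j [-0.19   0.221 -0.148  1.175 -0.052  0.002] F [ 0.6  0.5 -0.5] T [ 0.07 -0.01  0.04] gap 34.3 tilt 3.33
shift [-0.0192  0.383   0.2   ] roll(-) [np.float64(-0.5189)]
```

Call:
move_arm(steps=[[0,-0.01,0.1,0,-0.5],[0,-0.01,0.15,0,-0.5],[0,-0.01,0.2,0.02,-0.5],[0,-0.01,0.25,0.05,-0.5],[0,-0.01,0.25,0.05,-0.5]])

```text
clock: 17.7
ee_pos: [533.6, 10.5, 225.9]
tcp_rot: [-0.003, -0.283, 0.959, -0.027]
ft_force: [-0.4, -0.9, 1.0]
finger_gap: -0.0
```

```bash
python3 go.py 553 67 150 262.4
```

```text
clock 17.7 tcp [533.6  10.5 225.9] xyaw -147.1 j [ 0.051  0.277 -0.16   1.127 -0.054 -0.524] F [-0.4 -0.9  1. ] T [0.02 0.04 0.03] gap -0.0 tilt 3.11
shift [-0.097   0.0813  0.146 ] roll(-) [np.float64(-0.275)]
```

Call:
move_arm(steps=[[0,-0.05,0.04,0.05,-0.275],[0,-0.097,0.081,0.1,-0.275],[0,-0.097,0.081,0.146,-0.275],[0,-0.097,0.081,0.146,-0.275],[0,-0.097,0.081,0.146,-0.275]])

```text
clock: 18.2
ee_pos: [551.9, 68.3, 148.5]
tcp_rot: [-0.013, -0.614, 0.789, -0.023]
ft_force: [0.5, -0.7, 0.6]
finger_gap: -0.1
```

Call:
move_arm(steps=[[0,0,0,0,-0.05],[0,0,0,0,-0.05]])

```text
clock: 18.4
ee_pos: [551.5, 69.5, 148.1]
tcp_rot: [-0.015, -0.674, 0.738, -0.022]
ft_force: [0.4, -0.8, 0.3]
finger_gap: -0.0
```

```bash
python3 go.py 553 67 60 262.4; python3 fb.py
```

```text
clock 18.4 tcp [551.5  69.5 148.1] xyaw -95.17 j [ 0.155  0.368 -0.236  0.967 -0.053 -1.326] F [ 0.4 -0.8  0.3] T [ 0.07  0.01 -0.02] gap -0.0 tilt 3.03
shift [-0.0044 -0.0014  0.1762] roll(-) [np.float64(0.0135)]
t 18.4 bed x -52.8 y 1.87 z 148.1 Fx -0.7 Fy -0.5 Fz 0.3 Tz -0.02 yaw 264.83
```

Call:
move_arm(steps=[[0,-0.004,-0.0014,0.06,0.0135],[0,-0.004,-0.0014,0.12,0.0135],[0,-0.004,-0.0014,0.16,0.0135],[0,-0.004,-0.0014,0.176,0.0135],[0,-0.004,-0.0014,0.176,0.0135]])

```text
clock: 18.9
ee_pos: [552.0, 67.0, 59.2]
tcp_rot: [-0.015, -0.658, 0.752, -0.021]
ft_force: [1.2, 0.1, -0.3]
finger_gap: 0.5
```

```bash
python3 - <<'E'
from h import *
S=optics.snapshot("side"); crop("side",S,250,115,80,75,8,"pics/s12.png")
E
python3 fb.py; python3 go.py 553 67 42 262.4
```

```text
t 18.95 bed x -54.9 y 0.05 z 60.3 Fx -0.4 Fy -0.0 Fz 0.4 Tz -0.07 yaw 262.36
clock 18.95 tcp [553.   67.1  60.3] xyaw -97.64 j [ 0.15   0.452 -0.36   0.76  -0.053 -1.288] F [-0.  -0.4  0.4] T [ 0.07 -0.01 -0.07] gap -0.5 tilt 3.01
shift [-0.0016  0.0005  0.0365] roll(-) [np.float64(-0.0002)]
```

View pics/s12.png

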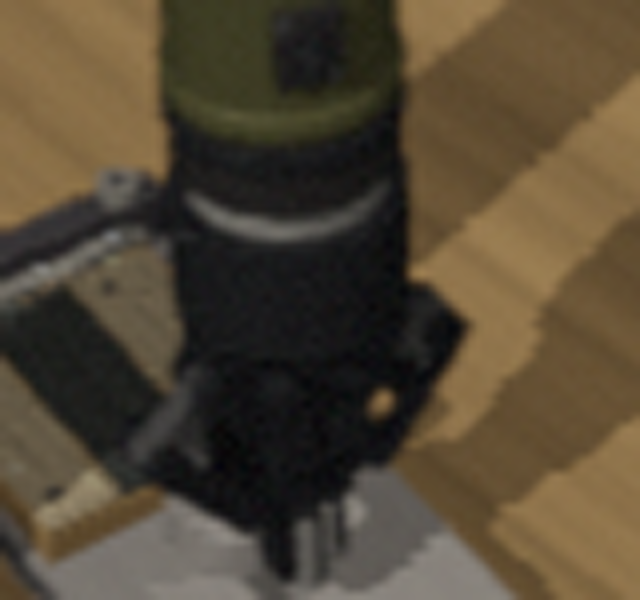

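Hand is behind the stop, paddle clear. Down to puck level, then creep forward.

Call:
move_arm(steps=[[0,0,0,0.012,0],[0,0,0,0.024,0],[0,0,0,0.034,0],[0,0,0,0.034,0]])

```text
clock: 19.35
ee_pos: [552.6, 66.1, 42.7]
tcp_rot: [-0.015, -0.658, 0.752, -0.022]
ft_force: [-0.2, 0.1, 0.1]
finger_gap: -0.2
```

```bash
python3 fb.py; python3 nx.py 10 0
```

```text
t 19.35 bed x -56.0 y 0.34 z 42.7 Fx 0.1 Fy 0.2 Fz 0.1 Tz 0.01 yaw 262.34000000000003
shift [-0.02   0.    -0.001] tilt 3.02 gap -0.22914374937670143
```

Call:
move_arm(steps=[[0,-0.006,0,0,0],[0,-0.012,0,0,0],[0,-0.018,0,-0.001,0],[0,-0.022,0,-0.001,0]])

```text
clock: 19.75
ee_pos: [554.4, 77.5, 42.9]
tcp_rot: [-0.015, -0.658, 0.752, -0.022]
ft_force: [0.9, 0.1, 0.5]
finger_gap: -0.4
```

```bash
python3 fb.py
```

```text
t 19.75 bed x -44.5 y 0.05 z 42.9 Fx 0.2 Fy -0.8 Fz 0.5 Tz 0.01 yaw 262.36
```

Call:
move_arm(steps=[[0,-0.002,0,0,0],[0,-0.004,0,0,0],[0,-0.006,0,0,0]])

```text
clock: 20.05
ee_pos: [554.8, 80.6, 42.8]
tcp_rot: [-0.015, -0.658, 0.752, -0.022]
ft_force: [1.0, -0.1, -0.8]
finger_gap: 0.4
```

```bash
python3 fb.py
```

```text
t 20.05 bed x -41.4 y 0.07 z 42.8 Fx 0.1 Fy -1.0 Fz -0.8 Tz 0.07 yaw 262.36
```

Call:
move_arm(steps=[[0,-0.001,0,0,0],[0,-0.002,0,0,0],[0,-0.003,0,0,0]])

```text
clock: 20.35
ee_pos: [555.0, 81.9, 42.7]
tcp_rot: [-0.015, -0.658, 0.752, -0.022]
ft_force: [-0.0, -1.0, 1.2]
finger_gap: -0.3
```

```bash
python3 fb.py
```

```text
t 20.35 bed x -40.0 y 0.06 z 42.7 Fx -1.0 Fy -0.1 Fz 1.2 Tz -0.00 yaw 262.36
```

Call:
move_arm(steps=[[0,-0.001,0,0,0],[0,-0.002,0,0,0],[0,-0.003,0,0,0]])

```text
clock: 20.65
ee_pos: [555.0, 82.1, 42.7]
tcp_rot: [-0.016, -0.658, 0.752, -0.023]
ft_force: [-0.6, -5.7, 1.4]
finger_gap: 0.1
```

```bash
python3 fb.py
```

```text
t 20.65 bed x -39.8 y 0.10 z 42.7 Fx -5.8 Fy -0.1 Fz 1.4 Tz -0.00 yaw 262.31
```

Contact with the puck's back at TCP bed x ≈ −40. Press in steps and watch for movement.

Call:
move_arm(steps=[[0,-0.003,0,0,0],[0,-0.005,0,0,0],[0,-0.006,0,0,0]])

```text
clock: 20.95
ee_pos: [555.0, 82.3, 42.8]
tcp_rot: [-0.018, -0.657, 0.753, -0.025]
ft_force: [-1.1, -10.2, 3.3]
finger_gap: -0.1
```

```bash
python3 fb.py; python3 nx.py 4 0
```

```text
t 20.95 bed x -39.7 y 0.11 z 42.8 Fx -10.2 Fy -0.2 Fz 3.3 Tz -0.03 yaw 262.22
shift [-0.008   0.     -0.0005] tilt 3.55 gap -0.06719265789110006
```

Call:
move_arm(steps=[[0,-0.005,0,0,0],[0,-0.007,0,0,0],[0,-0.008,0,0,0]])

```text
clock: 21.25
ee_pos: [554.9, 82.4, 42.8]
tcp_rot: [-0.021, -0.657, 0.753, -0.028]
ft_force: [-1.4, -13.1, 4.3]
finger_gap: 0.0
```

```bash
python3 fb.py; python3 nx.py 4 0
```

```text
t 21.25 bed x -39.6 y 0.14 z 42.8 Fx -13.2 Fy -0.4 Fz 4.3 Tz -0.05 yaw 262.1
shift [-0.008   0.     -0.0006] tilt 4.03 gap 0.04145835645533209
```

Call:
move_arm(steps=[[0,-0.007,0,0,0],[0,-0.009,0,0,0],[0,-0.011,0,0,0]])

```text
clock: 21.55
ee_pos: [554.9, 82.5, 42.9]
tcp_rot: [-0.025, -0.655, 0.754, -0.032]
ft_force: [-0.7, -16.7, 6.4]
finger_gap: 0.3
```

```bash
python3 fb.py; python3 nx.py 4 0
```

```text
t 21.55 bed x -39.5 y 0.19 z 42.9 Fx -16.7 Fy -1.5 Fz 6.4 Tz -0.02 yaw 261.94
shift [-0.008   0.0001 -0.0006] tilt 4.7 gap 0.28786571442398223
```

Call:
move_arm(steps=[[0,-0.01,0,0,0],[0,-0.012,0,0,0],[0,-0.014,0,0,0],[0,-0.014,0,0,0]])

```text
clock: 21.95
ee_pos: [554.9, 82.6, 43.1]
tcp_rot: [-0.031, -0.654, 0.755, -0.038]
ft_force: [-1.7, -19.9, 7.3]
finger_gap: -0.0
```

```bash
python3 fb.py; python3 nx.py 4 0
```

```text
t 21.95 bed x -39.4 y 0.22 z 43.1 Fx -19.9 Fy -1.0 Fz 7.3 Tz -0.10 yaw 261.73
shift [-0.008   0.0001 -0.0008] tilt 5.55 gap -0.041615967474771934
```

The locked stop does not give under a 20 N push. Back off and take clean pictures; then I'll track the panel's rivets against the free jaw to pin down the jaw travel.

```bash
python3 nx.py -20 0; python3 nx.py -20 -120; python3 go.py 470 -150 230
```

```text
shift [ 0.0398 -0.0004  0.0038] tilt 5.55 gap -0.041615967474771934
shift [ 0.0627 -0.0044 -0.2351] tilt 5.55 gap -0.041615967474771934
clock 21.95 tcp [554.9  82.6  43.1] xyaw -98.27 j [ 0.2    0.487 -0.356  0.745 -0.095 -1.226] F [ -1.7 -19.9   7.3] T [-3.9   0.36 -0.1 ] gap -0.0 tilt 5.55
shift [ 0.5182  0.0956 -0.3277] roll(-) None
```

Call:
move_arm(steps=[[0,0.01,0,0,0],[0,0.03,0,0,0],[0,0.04,0,-0.06,0],[0,0.04,0,-0.14,0],[0,0.04,0,-0.22,0]])

```text
clock: 22.45
ee_pos: [551.0, 73.8, 155.1]
tcp_rot: [-0.031, -0.654, 0.755, -0.036]
ft_force: [0.0, 0.3, -0.7]
finger_gap: 0.4
```

```bash
python3 go.py 480 -160 230; python3 fb.py
```

```text
clock 22.45 tcp [551.   73.8 155.1] xyaw -98.27 j [ 0.185  0.373 -0.211  1.003 -0.094 -1.241] F [ 0.   0.3 -0.7] T [ 0.1  -0.07  0.02] gap 0.4 tilt 5.46
shift [ 0.495   0.0718 -0.1049] roll(-) None
t 22.45 bed x -48.7 y 2.91 z 155.1 Fx 0.3 Fy 0.0 Fz -0.7 Tz 0.02 yaw 261.73
```

Call:
move_arm(steps=[[0,0.49,0.07,-0.1,0],[0,0.49,0.07,-0.1,0],[0,0.49,0.07,-0.1,0],[0,0.49,0.07,-0.1,0],[0,0.49,0.07,-0.1,0]])

```text
clock: 22.95
ee_pos: [481.4, -156.5, 227.3]
tcp_rot: [-0.03, -0.654, 0.755, -0.036]
ft_force: [0.4, 0.5, 0.5]
finger_gap: 0.1
```

```bash
python3 - <<'E'
from fit import *
S=optics.snapshot("side");T=optics.snapshot("top")
np.savez("im13.npz",S=S,T=T)
a=np.load("im0.npz")
A=cv2.resize(a["T"][165:230,170:240,::-1],None,fx=8,fy=8,interpolation=cv2.INTER_CUBIC)
Bm=cv2.resize(T[165:230,170:240,::-1],None,fx=8,fy=8,interpolation=cv2.INTER_CUBIC)
cv2.imwrite("pics/cmp0.png",A);cv2.imwrite("pics/cmp1.png",Bm)
E
```

```text
(no output)
```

View pics/cmp0.png

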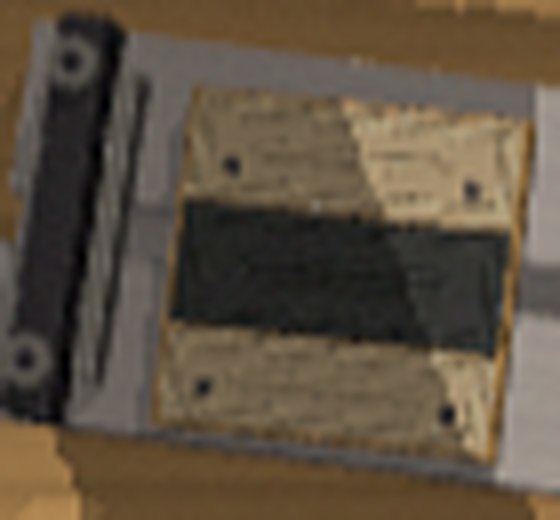

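View pics/cmp1.png

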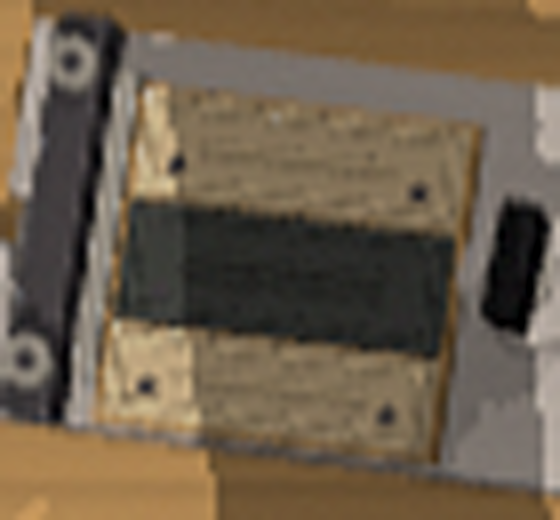

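```bash
cat > rect.py <<'E'
from fit import *
B=[560.3,121.6,1.4385]
def rect(im,k,z,x0,x1,y0,y1,s):
    X,Y=np.meshgrid(np.arange(x0,x1,1/s),np.arange(y1,y0,-1/s)); q=proj(k,pose(B,np.c_[X.ravel(),Y.ravel(),0*X.ravel()+z])).astype(np.float32)
    return cv2.remap(im,q[:,0].reshape(X.shape),q[:,1].reshape(X.shape),cv2.INTER_CUBIC)
if __name__=="__main__":
    a=np.load("im0.npz")["T"];b=np.load("im13.npz")["T"]
    R=[]
    for im in(a,b):
        r=rect(im[:,:,::-1].copy(),"top",40,95,140,-62,62,6); R.append(r)
    o=np.hstack(R)
    for i,c in enumerate((0,R[0].shape[1])):
        for x in range(95,140,5): cv2.line(o,(c+(x-95)*6,0),(c+(x-95)*6,10 if x%10 else 22),(0,255,255),1)
    o[:,:R[0].shape[1]]=np.clip(o[:,:R[0].shape[1]].astype(float)*1.7,0,255)
    cv2.imwrite("pics/rect.png",o[:600]); print(o.shape)
E
python3 rect.py
```

```text
(744, 540, 3)
```

View pics/rect.png

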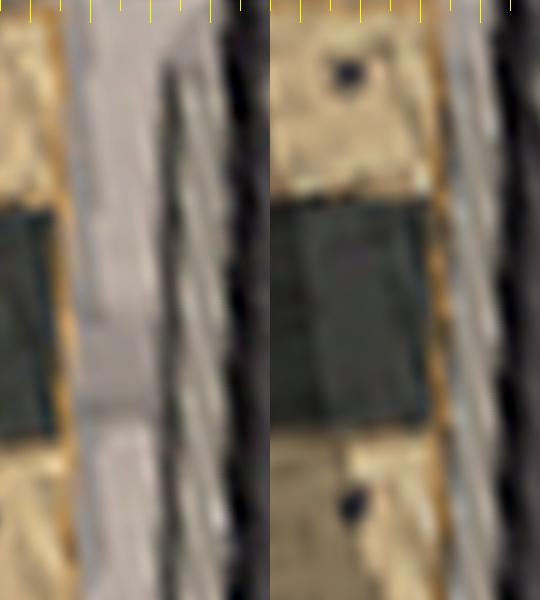

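The rectified comparison (left: free jaw, right: now) is clear: the jaw's top strip starts at x ≈ 125.0 when free and about 125.3 now. After release the jaw is therefore in by only about 0.3–0.6 mm, which is not enough. I'll push the puck again from behind, this time with slight lift instead of down-force, so friction is lower.

```bash
python3 go.py 552.5 65 150 262.4
```

```text
clock 23.05 tcp [ 481.6 -160.1  228.8] xyaw -98.69 j [-0.265  0.214 -0.24   1.086 -0.092 -1.686] F [0.8 0.7 0.8] T [ 0.14 -0.03  0.05] gap 0.0 tilt 5.57
shift [-0.4793 -0.07    0.114 ] roll(-) [np.float64(-0.0061)]
```

Call:
move_arm(steps=[[0,-0.48,-0.07,0.06,0],[0,-0.48,-0.07,0.08,0],[0,-0.48,-0.07,0.114,0],[0,-0.48,-0.07,0.114,0],[0,-0.48,-0.07,0.114,0]])

```text
clock: 23.55
ee_pos: [552.7, 68.7, 148.8]
tcp_rot: [-0.029, -0.652, 0.757, -0.038]
ft_force: [0.6, -0.7, 0.2]
finger_gap: 0.2
```

```bash
python3 go.py 552.5 65 60 262.4; python3 fb.py
```

```text
clock 23.55 tcp [552.7  68.7 148.8] xyaw -98.59 j [ 0.176  0.377 -0.224  0.982 -0.095 -1.245] F [ 0.6 -0.7  0.2] T [0.04 0.   0.05] gap 0.2 tilt 5.46
shift [-0.0091  0.0026  0.1774] roll(-) [np.float64(-0.0055)]
t 23.55 bed x -53.4 y 0.58 z 148.8 Fx -0.6 Fy -0.7 Fz 0.2 Tz 0.05 yaw 261.40999999999997
```

Call:
move_arm(steps=[[0,-0.004,0.002,0.07,-0.0055],[0,-0.008,0.0026,0.14,-0.0055],[0,-0.011,0.0026,0.19,-0.0055],[0,-0.012,0.0026,0.207,-0.0055],[0,-0.012,0.0026,0.207,-0.0055]])

```text
clock: 24.05
ee_pos: [551.5, 65.6, 43.8]
tcp_rot: [-0.031, -0.659, 0.751, -0.036]
ft_force: [0.1, -0.1, 0.5]
finger_gap: 0.0
```

```bash
python3 fb.py; python3 nx.py 10 0
```

```text
t 24.05 bed x -56.7 y 1.29 z 43.8 Fx -0.1 Fy -0.1 Fz 0.5 Tz -0.02 yaw 262.46
shift [-0.0199 -0.     -0.0019] tilt 5.43 gap 0.02303517604250913
```

Call:
move_arm(steps=[[0,-0.01,-0.0025,-0.001,0],[0,-0.02,-0.0025,-0.002,0],[0,-0.028,-0.0025,-0.003,0],[0,-0.03,-0.0025,-0.003,0]])

```text
clock: 24.45
ee_pos: [555.8, 81.1, 45.0]
tcp_rot: [-0.029, -0.659, 0.751, -0.037]
ft_force: [-0.4, -0.4, -0.2]
finger_gap: 0.2
```

```bash
python3 fb.py; python3 nx.py 8 -1.5
```

```text
t 24.45 bed x -40.7 y -0.85 z 45.0 Fx -0.4 Fy 0.3 Fz -0.2 Tz -0.03 yaw 262.48
shift [-0.0157 -0.0001 -0.0045] tilt 5.4 gap 0.1632642715709816
```

Call:
move_arm(steps=[[0,-0.004,0.0015,-0.001,0],[0,-0.008,0.0015,-0.003,0],[0,-0.011,0.0015,-0.004,0],[0,-0.014,0.0015,-0.005,0],[0,-0.015,0.0015,-0.005,0]])

```text
clock: 24.95
ee_pos: [555.3, 83.5, 46.6]
tcp_rot: [-0.034, -0.658, 0.752, -0.041]
ft_force: [0.6, -15.9, -0.8]
finger_gap: -0.1
```

```bash
python3 fb.py; python3 nx.py 8 -1.5
```

```text
t 24.95 bed x -38.4 y -0.07 z 46.6 Fx -15.7 Fy -2.7 Fz -0.8 Tz 0.02 yaw 262.31
shift [-0.0156 -0.0001 -0.0047] tilt 6.09 gap -0.1017901930243392
```

Call:
move_arm(steps=[[0,-0.01,0,-0.001,0],[0,-0.013,0,-0.002,0],[0,-0.015,0,-0.003,0],[0,-0.016,0,-0.003,0],[0,-0.016,0,-0.003,0]])

```text
clock: 25.45
ee_pos: [555.2, 84.1, 47.2]
tcp_rot: [-0.04, -0.656, 0.753, -0.047]
ft_force: [1.4, -18.6, -0.7]
finger_gap: -0.0
```

```bash
python3 fb.py; python3 nx.py 8 -1.5
```

```text
t 25.45 bed x -37.8 y 0.12 z 47.2 Fx -18.3 Fy -3.9 Fz -0.7 Tz -0.00 yaw 262.08
shift [-0.0155  0.     -0.0049] tilt 7.01 gap -0.024291655178666834
```

Retreat and look again; afterwards I'll unwind the tool tilt, which builds up with each loaded call.

Call:
move_arm(steps=[[0,0.01,0,0,0],[0,0.03,0,0,0],[0,0.04,0,-0.06,0],[0,0.04,0,-0.14,0],[0,0.04,0,-0.2,0]])

```text
clock: 25.95
ee_pos: [552.7, 76.9, 151.1]
tcp_rot: [-0.038, -0.656, 0.753, -0.046]
ft_force: [1.6, -0.5, 0.3]
finger_gap: -0.2
```

```bash
python3 go.py 595 -160 140 268; python3 go.py 490 -160 220 268
```

```text
clock 25.95 tcp [552.7  76.9 151.1] xyaw -97.94 j [ 0.204  0.383 -0.209  1.    -0.119 -1.228] F [ 1.6 -0.5  0.3] T [ 0.08 -0.04  0.01] gap -0.2 tilt 6.92
shift [ 0.4517 -0.1477  0.0793] roll(-) [np.float64(-0.033)]
clock 25.95 tcp [552.7  76.9 151.1] xyaw -97.94 j [ 0.204  0.383 -0.209  1.    -0.119 -1.228] F [ 1.6 -0.5  0.3] T [ 0.08 -0.04  0.01] gap -0.2 tilt 6.92
shift [ 0.4996  0.0571 -0.0802] roll(-) [np.float64(-0.033)]
```

Call:
move_arm(steps=[[0,0.452,-0.148,0.079,0],[0,0.452,-0.148,0.079,0],[0,0.452,-0.148,0.079,0],[0,0.452,-0.148,0.079,0],[0,0.452,-0.148,0.079,0]])

```text
clock: 26.45
ee_pos: [595.5, -162.5, 140.6]
tcp_rot: [-0.038, -0.655, 0.753, -0.047]
ft_force: [0.7, -0.2, -1.4]
finger_gap: 0.3
```

```bash
sed -i 's/im13/im14/' rect.py; python3 - <<'E'
from h import *
S=optics.snapshot("side");T=optics.snapshot("top")
np.savez("im14.npz",S=S,T=T); cv2.imwrite("pics/t14.png",T[:,:,::-1])
E
python3 rect.py; python3 go.py 595 -160 140 268
```

```text
(744, 540, 3)
clock 26.55 tcp [ 596.  -165.   140.4] xyaw -98.3 j [-0.211  0.453 -0.125  0.963 -0.118 -1.64 ] F [-1.   0.4 -0.8] T [0.11 0.01 0.  ] gap 0.1 tilt 7.0
shift [-0.0096  0.0035 -0.0003] roll(-) [np.float64(-0.035)]
```

View pics/rect.png

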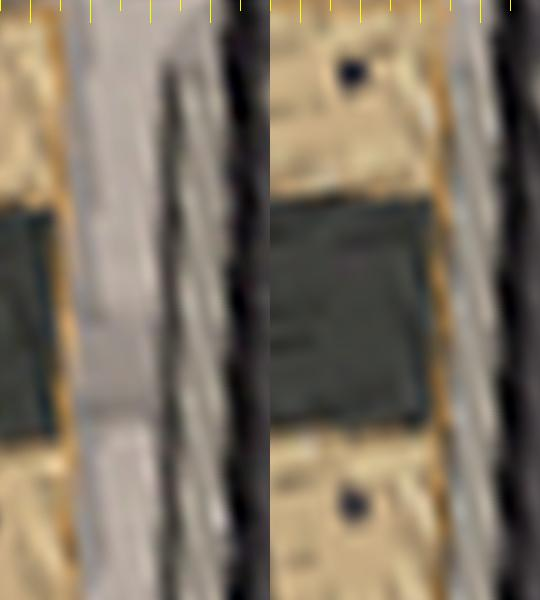

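View pics/t14.png

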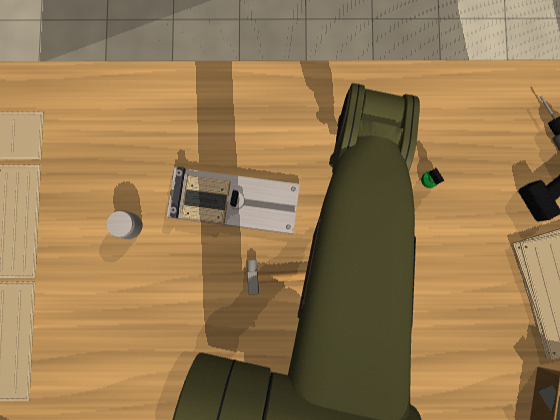

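```bash
cat > riv.py <<'E'
from fit import *
B=[560.3,121.6,1.4385]
seed0=np.array([(232,165),(472,190),(203,387),(447,413)])/8+[170,165]
def cent(g,p,it=6):
    up=8
    for _ in range(it):
        x0,y0=p[0]-2.2,p[1]-2.2
        X,Y=np.meshgrid(np.arange(0,4.41,1/up)+x0,np.arange(0,4.41,1/up)+y0)
        v=cv2.remap(g,X.astype(np.float32),Y.astype(np.float32),cv2.INTER_CUBIC)
        w=np.clip(np.percentile(v,45)-v,0,None)*np.exp(-((X-p[0])**2+(Y-p[1])**2)/2/1.0**2); p=np.array([(w*X).sum(),(w*Y).sum()])/w.sum()
    return p
def toBed(P):
    out=[]
    for p in P:
        w=atz("top",p,42)-np.r_[B[:2],0]; c,s=np.cos(B[2]),np.sin(B[2]); out.append([c*w[0]+s*w[1],-s*w[0]+c*w[1]])
    return np.array(out)
R={}
for f,off in(("im0",0),("im11",-7),("im13",-7),("im14",-7.1)):
    g=np.load(f+".npz")["T"].mean(2).astype(np.float32)
    P=[cent(g,s+[off,0.1]) for s in seed0]; R[f]=toBed(P); print(f,R[f].round(2).tolist())
m0=R["im0"]
for f in("im11","im13","im14"):
    A,_=cv2.estimateAffinePartial2D(m0,R[f]); 
    # rigid via Kabsch
    c0,c1=m0.mean(0),R[f].mean(0); U,_,Vt=np.linalg.svd((m0-c0).T@(R[f]-c1)); Q=(Vt.T@U.T); th=np.arctan2(Q[1,0],Q[0,0])
    fr=lambda x,y:(Q@(np.array([x,y])-c0)+c1)
    print(f,"centre shift",(c1-c0).round(2),"rot",th.round(4),"resid",np.abs((Q@(m0-c0).T).T+c1-R[f]).max().round(2))
E
python3 riv.py
```

```text
im0 [[90.99, -23.97], [13.83, -25.52], [89.68, 47.78], [11.57, 46.45]]
im11 [[108.7, -21.8], [30.48, -22.73], [107.57, 49.82], [30.44, 49.25]]
im13 [[107.96, -22.06], [30.54, -22.7], [107.57, 49.85], [30.49, 49.29]]
im14 [[108.43, -21.75], [30.79, -21.92], [108.3, 50.04], [30.24, 49.7]]
im11 centre shift [17.78  2.45] rot -0.0125 resid 0.68
im13 centre shift [17.62  2.41] rot -0.0158 resid 0.73
im14 centre shift [17.92  2.83] rot -0.0175 resid 0.33
```

The panel has gained only about 0.3 mm, so the jaw is in by roughly 0.7 mm: a thin margin. I'll do it properly: first unwind the tool tilt by pressing the fingertips on the fixed rack's side, opposite to the earlier load, then regrasp.

```bash
python3 go.py 595 -205 26 274.6
```

```text
clock 26.55 tcp [ 596.  -165.   140.4] xyaw -98.3 j [-0.211  0.453 -0.125  0.963 -0.118 -1.64 ] F [-1.   0.4 -0.8] T [0.11 0.01 0.  ] gap 0.1 tilt 7.0
shift [ 0.0515 -0.0042  0.2369] roll(-) [np.float64(-0.0716)]
```

Call:
move_arm(steps=[[0,0.02,0,0.08,-0.0716],[0,0.04,0,0.16,-0.0716],[0,0.0515,-0.004,0.22,-0.0716],[0,0.0515,-0.004,0.236,-0.0716],[0,0.0515,-0.004,0.236,-0.0716]])

```text
clock: 27.05
ee_pos: [593.8, -204.0, 25.4]
tcp_rot: [0.043, 0.734, -0.676, 0.042]
ft_force: [0.8, 0.5, 1.0]
finger_gap: 0.3
```

```bash
python3 go.py 595 -235 26 274.6
```

```text
clock 27.05 tcp [ 593.8 -204.    25.4] xyaw -85.28 j [-0.274  0.569 -0.256  0.71  -0.115 -1.929] F [0.8 0.5 1. ] T [ 0.08 -0.01 -0.01] gap 0.3 tilt 6.9
shift [0.0617 0.0027 0.0064] roll(-) [np.float64(0.0007)]
```

Call:
move_arm(steps=[[0,0.02,0,0.002,0],[0,0.04,0,0.004,0],[0,0.055,0,0.006,0],[0,0.062,0,0.006,0]])

```text
clock: 27.45
ee_pos: [597.3, -236.3, 27.4]
tcp_rot: [0.043, 0.734, -0.677, 0.043]
ft_force: [-0.7, 0.3, 0.3]
finger_gap: -0.7
```

Call:
move_arm(steps=[[0,0.008,0,0,0],[0,0.016,0,0,0],[0,0.024,0,0,0]])

```text
clock: 27.75
ee_pos: [598.3, -244.5, 28.9]
tcp_rot: [0.039, 0.735, -0.676, 0.04]
ft_force: [-0.3, 16.0, 5.3]
finger_gap: -0.3
```

```bash
python3 go.py 595 -245 26 274.6
```

```text
clock 27.75 tcp [ 598.3 -244.5   28.9] xyaw -85.24 j [-0.338  0.587 -0.209  0.732 -0.104 -1.994] F [-0.3 16.   5.3] T [3.29 0.08 0.04] gap -0.3 tilt 6.44
shift [-0.0003  0.0066  0.0058] roll(-) [np.float64(0.0009)]
```

Call:
move_arm(steps=[[0,0.014,0,0.002,0],[0,0.018,0,0.002,0],[0,0.018,0,0.002,0]])

```text
clock: 28.05
ee_pos: [598.2, -244.7, 29.0]
tcp_rot: [0.033, 0.737, -0.674, 0.034]
ft_force: [-1.2, 22.4, 11.3]
finger_gap: 0.3
```

Call:
move_arm(steps=[[0,0.016,0,0.002,0],[0,0.018,0,0.002,0],[0,0.018,0,0.002,0]])

```text
clock: 28.35
ee_pos: [598.2, -244.8, 29.2]
tcp_rot: [0.027, 0.739, -0.673, 0.028]
ft_force: [-2.7, 22.3, 13.1]
finger_gap: 0.2
```

```bash
python3 go.py 595 -245 26 274.6
```

```text
clock 28.35 tcp [ 598.2 -244.8   29.2] xyaw -84.61 j [-0.355  0.593 -0.193  0.754 -0.071 -2.02 ] F [-2.7 22.3 13.1] T [ 4.36  0.52 -0.05] gap 0.2 tilt 4.43
shift [-0.0007  0.0063  0.0064] roll(-) [np.float64(0.0044)]
```

Call:
move_arm(steps=[[0,0.018,0,0,0],[0,0.02,0,0,0],[0,0.02,0,0,0]])

```text
clock: 28.65
ee_pos: [598.1, -244.9, 29.5]
tcp_rot: [0.02, 0.741, -0.671, 0.021]
ft_force: [-0.4, 23.5, 7.8]
finger_gap: -0.3
```

Call:
move_arm(steps=[[0,0.018,0,0,0],[0,0.02,0,0,0],[0,0.02,0,0,0]])

```text
clock: 28.95
ee_pos: [598.0, -245.0, 29.7]
tcp_rot: [0.013, 0.743, -0.669, 0.014]
ft_force: [-0.8, 23.7, 8.8]
finger_gap: -0.1
```

Call:
move_arm(steps=[[0,0.018,0,0,0],[0,0.02,0,0,0],[0,0.02,0,0,0]])

```text
clock: 29.25
ee_pos: [597.9, -245.1, 29.9]
tcp_rot: [0.007, 0.745, -0.667, 0.007]
ft_force: [0.1, 23.7, 10.2]
finger_gap: -0.2
```

Call:
move_arm(steps=[[0,0.018,0,0,0],[0,0.02,0,0,0],[0,0.02,0,0,0]])

```text
clock: 29.55
ee_pos: [597.9, -245.2, 30.1]
tcp_rot: [-0.0, 0.747, -0.665, -0.0]
ft_force: [-1.7, 23.2, 10.1]
finger_gap: 0.3
```

```bash
python3 go.py 595 -245 26 274.6
```

```text
clock 29.55 tcp [ 597.9 -245.2   30.1] xyaw -83.33 j [-0.389  0.611 -0.151  0.81   0.    -2.076] F [-1.7 23.2 10.1] T [ 4.68  0.25 -0.06] gap 0.3 tilt 0.03
shift [-0.001   0.0057  0.0082] roll(-) [np.float64(0.0115)]
```

Call:
move_arm(steps=[[0,0.018,0,0,0],[0,0.02,0,0,0],[0,0.02,0,0,0]])

```text
clock: 29.85
ee_pos: [597.9, -245.3, 30.3]
tcp_rot: [-0.007, 0.749, -0.663, -0.007]
ft_force: [-1.6, 23.0, 10.3]
finger_gap: -0.0
```

Call:
move_arm(steps=[[0,0.018,0,0,0],[0,0.02,0,0,0],[0,0.02,0,0,0]])

```text
clock: 30.15
ee_pos: [597.8, -245.3, 30.5]
tcp_rot: [-0.014, 0.75, -0.661, -0.014]
ft_force: [-1.0, 22.5, 11.6]
finger_gap: -0.0
```

Call:
move_arm(steps=[[0,0.018,0,0,0],[0,0.02,0,0,0],[0,0.02,0,0,0]])

```text
clock: 30.45
ee_pos: [597.8, -245.4, 30.7]
tcp_rot: [-0.02, 0.752, -0.659, -0.021]
ft_force: [-1.4, 23.1, 11.6]
finger_gap: 0.3
```

Call:
move_arm(steps=[[0,-0.01,0,0,0],[0,-0.03,0,0,0],[0,-0.05,0,-0.06,0],[0,-0.07,0,-0.14,0],[0,-0.07,0,-0.22,0]])

```text
clock: 30.95
ee_pos: [592.9, -216.2, 143.1]
tcp_rot: [-0.02, 0.752, -0.659, -0.022]
ft_force: [1.3, -0.9, 0.5]
finger_gap: -0.3
```

```bash
python3 go.py 559.3 113.7 160 169.4
```

```text
clock 30.95 tcp [ 592.9 -216.2  143.1] xyaw -82.45 j [-0.375  0.513 -0.009  1.077  0.052 -2.078] F [ 1.3 -0.9  0.5] T [-0.12 -0.09 -0.01] gap -0.3 tilt 3.37
shift [-0.6638 -0.0201  0.0052] roll(-) [np.float64(0.6008)]
```

Call:
move_arm(steps=[[0,-0.3,0,-0.03,0.6],[0,-0.3,0,-0.03,0.6],[0.2,-0.3,0,-0.03,0.6],[0.4,-0.4,0,-0.03,0.6],[0.4,-0.4,0,-0.03,0.6]])

```text
clock: 31.45
ee_pos: [566.1, -15.3, 170.6]
tcp_rot: [0.011, -0.465, 0.885, 0.027]
ft_force: [0.2, -0.8, 0.8]
finger_gap: 34.2
```

```bash
python3 go.py 559.6 114.6 160 169.4
```

```text
clock 31.45 tcp [566.1 -15.3 170.6] xyaw -124.55 j [-0.059  0.374 -0.164  1.041  0.058 -1.028] F [ 0.2 -0.8  0.8] T [-0.08 -0.05 -0.02] gap 34.2 tilt 3.36
shift [-0.2054  0.1567  0.0364] roll(-) [np.float64(0.367)]
```

Call:
move_arm(steps=[[0.4,-0.1,0.08,0.01,0.367],[0.4,-0.205,0.157,0.03,0.367],[0.4,-0.205,0.157,0.036,0.367],[0.4,-0.205,0.157,0.036,0.367],[0.4,-0.205,0.157,0.036,0.367]])

```text
clock: 31.95
ee_pos: [559.1, 115.8, 159.8]
tcp_rot: [0.001, -0.12, 0.992, 0.029]
ft_force: [0.3, 0.1, 0.3]
finger_gap: 34.1
```

Call:
move_arm(steps=[[0.4,0,0,0,0.15],[0.4,0,0,0,0.15],[0.4,0,0,0,0.15]])

```text
clock: 32.25
ee_pos: [559.3, 115.5, 159.8]
tcp_rot: [-0.005, 0.105, 0.994, 0.028]
ft_force: [0.2, 0.1, -0.1]
finger_gap: 34.2
```

```bash
python3 go.py 559.6 114.6 110 169.4;python3 fb.py
```

```text
clock 32.25 tcp [559.3 115.5 159.8] xyaw 167.92 j [ 0.173  0.38  -0.185  1.001  0.056  0.385] F [ 0.2  0.1 -0.1] T [-0.07  0.02 -0.03] gap 34.2 tilt 3.23
shift [-0.0025 -0.0069  0.0993] roll(-) [np.float64(-0.0082)]
t 32.25 bed x -6.2 y 0.13 z 159.8 Fx 0.1 Fy -0.2 Fz -0.1 Tz -0.03 yaw 167.92
```

```bash
python3 go.py 559.6 114.4 66 169
```

```text
clock 32.25 tcp [559.3 115.5 159.8] xyaw 167.92 j [ 0.173  0.38  -0.185  1.001  0.056  0.385] F [ 0.2  0.1 -0.1] T [-0.07  0.02 -0.03] gap 34.2 tilt 3.23
shift [-0.004  -0.0121  0.1871] roll(-) [np.float64(-0.006)]
```

Call:
move_arm(steps=[[0.4,-0.001,-0.004,0.05,-0.006],[0.4,-0.002,-0.007,0.1,-0.006],[0.4,-0.003,-0.01,0.15,-0.006],[0.4,-0.004,-0.012,0.178,-0.006],[0.4,-0.004,-0.012,0.186,-0.006]])

```text
clock: 32.75
ee_pos: [558.2, 113.7, 64.6]
tcp_rot: [-0.006, 0.096, 0.995, 0.027]
ft_force: [-0.5, 0.5, 0.2]
finger_gap: 34.2
```

Call:
move_arm(steps=[[0.4,0,0,0,0],[0.4,0,0,0,0]])

```text
clock: 32.95
ee_pos: [558.7, 113.6, 65.2]
tcp_rot: [-0.006, 0.096, 0.995, 0.027]
ft_force: [0.0, -0.3, 0.7]
finger_gap: 34.0
```

```bash
python3 go.py 559.6 114.4 66 169;python3 fb.py; python3 - <<'E'
from h import *
S=optics.snapshot("side"); crop("side",S,240,115,80,75,8,"pics/s15.png")
E
```

```text
clock 32.95 tcp [558.7 113.6  65.2] xyaw 168.95 j [ 0.171  0.463 -0.324  0.781  0.055  0.364] F [ 0.  -0.3  0.7] T [-0.01  0.02  0.  ] gap 34.0 tilt 3.15
shift [-0.0014  0.002  -0.0016] roll(-) [np.float64(-0.0003)]
t 32.95 bed x -8.1 y 0.52 z 65.2 Fx -0.3 Fy -0.1 Fz 0.7 Tz 0.00 yaw 168.95
```

View pics/s15.png

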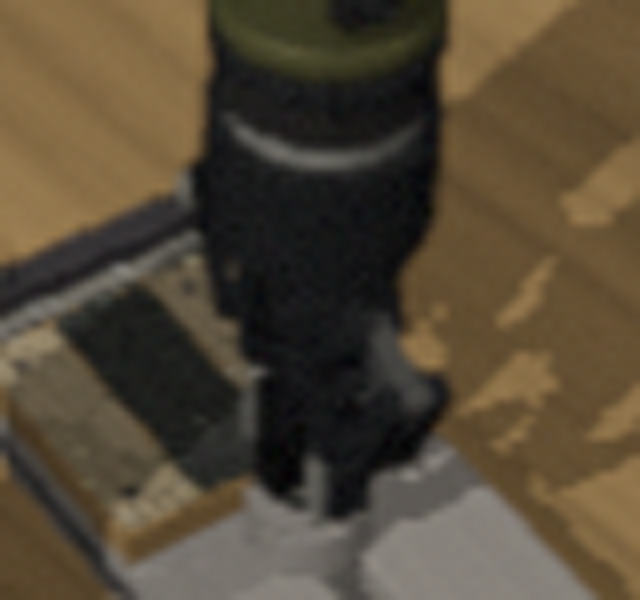

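Pads straddle the paddle. Close.

Call:
move_arm(steps=[[0.3,0,0.002,-0.001,0],[0.2,0,0.002,-0.001,0],[0.1,0,0.002,-0.001,0],[0,0,0.002,-0.001,0],[0,0,0.002,-0.001,0]], grip_force=50)

```text
clock: 33.5
ee_pos: [559.7, 113.5, 66.7]
tcp_rot: [-0.005, 0.097, 0.995, 0.026]
ft_force: [0.1, -5.2, 5.7]
finger_gap: 11.1
```

```bash
python3 fb.py; python3 nx.py 5 2.5
```

```text
t 33.5 bed x -8.1 y -0.50 z 66.7 Fx -5.1 Fy -0.7 Fz 5.7 Tz 0.03 yaw 168.92
shift [0.0005 0.0097 0.0055] tilt 3.01 gap 11.140972971248756
```

Call:
move_arm(steps=[[0,0,0.004,0.003,0],[0,0,0.007,0.005,0],[0,0,0.01,0.005,0],[0,0,0.012,0.005,0],[0,0,0.013,0.005,0]])

```text
clock: 34.0
ee_pos: [559.9, 114.6, 65.2]
tcp_rot: [-0.005, 0.098, 0.995, 0.02]
ft_force: [-2.9, -15.0, 11.7]
finger_gap: 11.6
```

```bash
python3 fb.py; python3 nx.py 5 2.5
```

```text
t 34.0 bed x -7.0 y -0.49 z 65.2 Fx -15.2 Fy 0.9 Fz 11.7 Tz 0.03 yaw 168.75
shift [0.0006 0.0098 0.0054] tilt 2.33 gap 11.60465827632668
```

Call:
move_arm(steps=[[0,0,0.01,0.002,0],[0,0,0.012,0.002,0],[0,0,0.014,0.002,0],[0,0,0.015,0.002,0],[0,0,0.015,0.002,0]])

```text
clock: 34.5
ee_pos: [560.1, 116.1, 65.2]
tcp_rot: [-0.005, 0.1, 0.995, 0.013]
ft_force: [-3.3, -17.0, 11.8]
finger_gap: 11.0
```

```bash
python3 fb.py; python3 nx.py 5 2.5
```

```text
t 34.5 bed x -5.5 y -0.56 z 65.2 Fx -17.3 Fy 1.1 Fz 11.8 Tz 0.04 yaw 168.56
shift [0.0006 0.0098 0.0053] tilt 1.62 gap 11.041408785256097
```

Puck has moved about 1.8 mm further in. Hold this pressure and let the spring draw the head up.

Call:
move_arm(steps=[[0,0,0.013,0.002,0],[0,0,0.014,0.001,0],[0,0,0.014,0,0],[0,0,0.014,-0.001,0],[0,0,0.014,-0.003,0]])

```text
clock: 35.0
ee_pos: [560.2, 117.1, 66.9]
tcp_rot: [-0.005, 0.101, 0.995, 0.007]
ft_force: [1.1, -14.6, 1.2]
finger_gap: 11.2
```

```bash
python3 fb.py; python3 nx.py 5 2.5
```

```text
t 35.0 bed x -4.4 y -0.53 z 66.9 Fx -14.3 Fy -3.0 Fz 1.2 Tz 0.04 yaw 168.37
shift [0.0007 0.0099 0.0051] tilt 1.0 gap 11.20307036442712
```

Call:
move_arm(steps=[[0,0,0.012,-0.002,0],[0,0,0.01,-0.001,0],[0.3,0,0.006,0,0],[0.4,0,0.003,0,0],[0.4,0,0,0,0]])

```text
clock: 35.5
ee_pos: [560.3, 117.7, 66.9]
tcp_rot: [-0.005, 0.101, 0.995, 0.008]
ft_force: [-0.5, -0.1, 0.3]
finger_gap: 33.8
```

```bash
python3 fb.py; python3 nx.py 0 -100
```

```text
t 35.5 bed x -3.9 y -0.54 z 66.9 Fx -0.1 Fy 0.5 Fz 0.3 Tz 0.06 yaw 168.39
shift [ 0.0023  0.0029 -0.2   ] tilt 1.07 gap 33.841072886210426
```

Call:
move_arm(steps=[[0.4,0,0,-0.02,0],[0.4,0,0.001,-0.06,0],[0.4,0.001,0.002,-0.12,0],[0.4,0.002,0.003,-0.2,0],[0.4,0.002,0.003,-0.2,0]])

```text
clock: 36.0
ee_pos: [564.4, 119.0, 173.5]
tcp_rot: [0.001, 0.101, 0.995, 0.01]
ft_force: [1.3, -0.1, -0.5]
finger_gap: 34.4
```

```bash
python3 go.py 500 -140 260
```

```text
clock 36.0 tcp [564.4 119.  173.5] xyaw 168.42 j [ 0.198  0.379 -0.147  1.038  0.019  0.4  ] F [ 1.3 -0.1 -0.5] T [-0.02 -0.07  0.01] gap 34.4 tilt 1.14
shift [ 0.0224 -0.5298 -0.1836] roll(-) None
```

Call:
move_arm(steps=[[0.4,0.022,-0.53,-0.18,0],[0.4,0.022,-0.53,-0.18,0],[0.4,0.022,-0.53,-0.18,0],[0.4,0.022,-0.53,-0.18,0],[0.4,0.022,-0.53,-0.18,0]])

```text
clock: 36.5
ee_pos: [506.1, -113.7, 249.6]
tcp_rot: [0.001, 0.1, 0.995, 0.01]
ft_force: [1.0, -0.9, 0.2]
finger_gap: 34.3
```

```bash
sed -i 's/im14/im16/' rect.py; sed -i 's/,("im14",-7.1))/,("im14",-7.1),("im16",-7.5))/; s/"im13","im14")/"im13","im14","im16")/' riv.py; python3 - <<'E'
from h import *
S=optics.snapshot("side");T=optics.snapshot("top")
np.savez("im16.npz",S=S,T=T); crop("top",T,160,150,150,100,5,"pics/t16.png");crop("side",S,220,115,120,100,6,"pics/s16.png")
E
python3 rect.py; python3 riv.py
```

```text
(744, 540, 3)
im0 [[90.99, -23.97], [13.83, -25.52], [89.68, 47.78], [11.57, 46.45]]
im11 [[108.7, -21.8], [30.48, -22.73], [107.57, 49.82], [30.44, 49.25]]
im13 [[107.96, -22.06], [30.54, -22.7], [107.57, 49.85], [30.49, 49.29]]
im14 [[108.43, -21.75], [30.79, -21.92], [108.3, 50.04], [30.24, 49.7]]
im16 [[109.6, -22.21], [32.24, -21.58], [110.05, 50.31], [32.62, 50.08]]
im11 centre shift [17.78  2.45] rot -0.0125 resid 0.68
im13 centre shift [17.62  2.41] rot -0.0158 resid 0.73
im14 centre shift [17.92  2.83] rot -0.0175 resid 0.33
im16 centre shift [19.61  2.97] rot -0.0254 resid 0.55
```

View pics/rect.png

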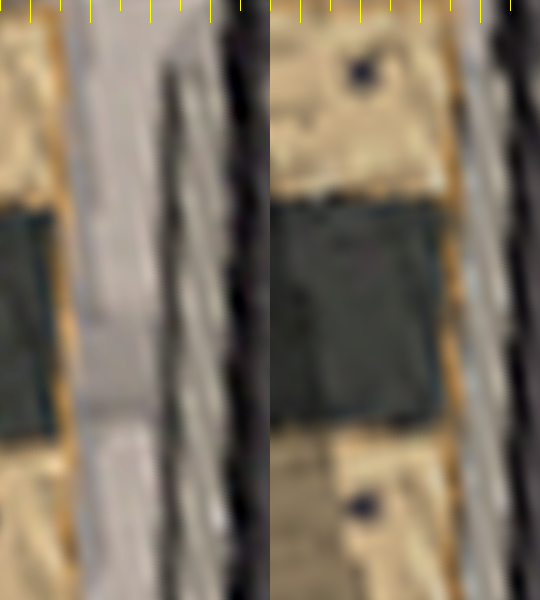

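View pics/t16.png

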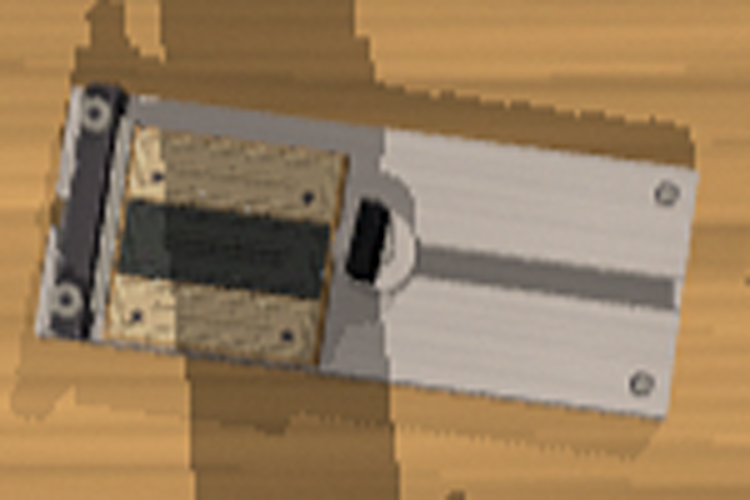

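View pics/s16.png

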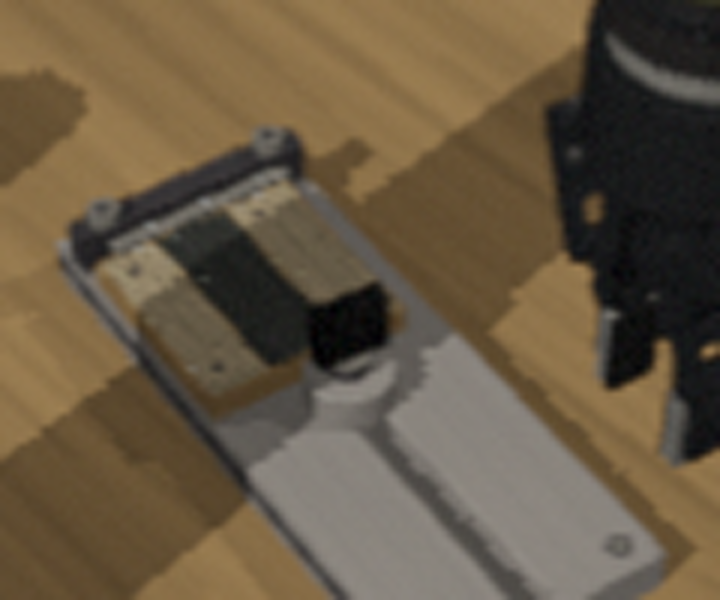

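The panel has moved another 1.7 mm forward. The jaw's front edge now sits at x ≈ 127.2 mm against 125.0 when free, so it is in by about 2 mm. The panel is square and the stop stands across the slot with the arm clear. Handing in.

```bash
python3 - <<'E'
from plant import arm
print(arm.observe()['clock']); print(arm.job_done())
E
```

```text
36.6
the job is handed in; nothing more can be done
None
```

The stop is locked in the T-slot, holding the panel squarely against the jaw. The job was handed in at about 36.6 s and no verdict was reported.

**What I did:**
- I took the stop from the rack and dropped its head lengthwise into the slot. The puck met the bed at the height expected.
- I slid it along the slot, pushed the panel onto the jaw by feel, pressed the stop down, turned it 93° clockwise and let the spring draw it up.

**First lock was too weak:** pictures after letting go showed the jaw in by only about 0.3–0.7 mm. The arm had tilted under load, and the stop sprang back when it straightened.
- Pushing the locked stop from behind with up to 20 N hardly moved it.
- I removed the arm's tilt by pressing the closed fingertips against the side of the fixed rack (about 23 N). Then I gripped the stop again, pressed it down and forward, and let the spring lock it a second time. The highest forward force on the tool was about 20 N.

**Last checks:**
- **Jaw:** its front edge moved from about x 125.0 to 127.2 mm, so it is in by about 2 mm. The panel's rivets had moved 1.7 mm further forward than after the first lock.
- **Panel:** square to the bed within about 0.01 rad.
- **Stop:** about 86° across the slot, and its last gripped height matched the locked position.
- **Robot and bystanders:** the gripper was clear. I never touched the pin, the tin or the hammer.

**Not confirmed:** early estimates of the jaw travel disagreed, with forces suggesting about 2 mm and pictures about 0.5 mm. I trusted the pictures. After letting go I could not measure the spring travel or the puck's force on the panel; I inferred both from the geometry.

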